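# Sort and nest the graded mixing cups

### The job

First clear the plaster block out of the round tray and lay it flat on the middle of the test panel beside the trays. Then put the mixing cups away as two nests, so the largest goes in first and each smaller cup then stands upright right down inside the next larger one that is there: all cups without a tab in the round tray, all cups with a card tab on the rim in the square tray. Leave the other things on the bench where they are.

Things in the scene. Friction and masses are not known exactly. Their poses are not given: they have to be found in the camera images.
- plain_large_mid (a point): centre (on its axis, half-way up) of the large straight round open metal cup, mouth up, outside 70 mm across, 40 mm tall, inside 64 mm, floor 4 mm thick, 0.1 kg; z is its axis. No tab on its rim. Grip across the outside. May be absent.
- plain_medium_mid (a point): centre (on its axis, half-way up) of the medium straight round open metal cup, mouth up, outside 52 mm across, 70 mm tall, inside 46 mm, floor 4 mm thick, 0.1 kg; z is its axis. No tab on its rim. In the next larger cup its top 34 mm stand clear. Grip across the outside. May be absent.
- plain_small_mid (a point): centre (on its axis, half-way up) of the small straight round open metal cup, mouth up, outside 36 mm across, 100 mm tall, inside 30 mm, floor 4 mm thick, 0.1 kg; z is its axis. No tab on its rim. In the next larger cup its top 34 mm stand clear. Grip across the outside. May be absent.
- tagged_large_mid (a point): centre (on its axis, half-way up) of the large straight round open metal cup, mouth up, outside 70 mm across, 40 mm tall, inside 64 mm, floor 4 mm thick, 0.1 kg; z is its axis. TAGGED: a flat card tab, 18 mm wide, 3 mm thick, sticks out 15 mm level from its rim in the point's +x; keep fingers off it. Grip across the outside. May be absent.
- tagged_medium_mid (a point): centre (on its axis, half-way up) of the medium straight round open metal cup, mouth up, outside 52 mm across, 70 mm tall, inside 46 mm, floor 4 mm thick, 0.1 kg; z is its axis. TAGGED: a flat card tab, 18 mm wide, 3 mm thick, sticks out 15 mm level from its rim in the point's +x; keep fingers off it. In the next larger cup its top 34 mm stand clear. Grip across the outside. May be absent.
- tagged_small_mid (a point): centre (on its axis, half-way up) of the small straight round open metal cup, mouth up, outside 36 mm across, 100 mm tall, inside 30 mm, floor 4 mm thick, 0.1 kg; z is its axis. TAGGED: a flat card tab, 18 mm wide, 3 mm thick, sticks out 15 mm level from its rim in the point's +x; keep fingers off it. In the next larger cup its top 34 mm stand clear. Grip across the outside. May be absent.
- round_tray_in (a point): centre of the floor of the low ROUND wooden tray (for the cups without a tab): 104 mm across outside, 92 mm inside, floor 5 mm and lip 12 mm above the bench; it does not move. z up.
- square_tray_floor (a point): centre of the floor of the low SQUARE wooden tray (for the tagged cups): 104 mm square outside, 92 mm inside, floor 5 mm and lip 12 mm above the bench; it does not move. z up; x, y along its sides.
- cast_block_mid (a point): centre of the cast plaster block, 58 mm (along its x) by 54 mm (along its y) by 22 mm high, 0.12 kg, lying flat in the round tray at the start; grip it across.
- panel_top (a point): centre of the top face of the primed test panel with paint samples that lies by the trays, right of the robot (a like panel far left among clutter is not meant): 116 mm (x) by 104 mm (y), top 6 mm above the bench; it does not move. z up.
- slab_edge (a point): middle of the top front edge of the hotplate slab, a fixed obstacle 54 mm high behind some of the cups: the edge runs 172 mm to either side along y, and the slab extends back in +x from here
- controller_edge (a point): middle of the front of the hotplate's controller box, a fixed obstacle 52 mm high: it runs 140 mm to either side along y and extends back in +x from here (knob included)
- pigment_one: bystander, to be left alone: spice-type glass jar of pigment with red cap, 45 mm across, 106 mm tall; origin at the centre of its underside
- lip_cup: bystander, to be left alone: small steel pouring cup with two lips, 49x61x32 mm; origin at the centre of its underside
- stained_ring: bystander, to be left alone: stained plastic ring, 53 mm across, 22 mm high; origin at the centre of its underside
- felt_marker: bystander, to be left alone: black and white marker pen lying flat on the hotplate slab, 135 mm long, 17 mm thick; origin at the centre of its underside

How it is judged:
By the outcome, as a careful person would: the job done as asked, in the order asked, and still so for the second after the job is handed in, with the robot touching nothing.
Of plain_large, plain_medium, plain_small, tagged_large, tagged_medium, tagged_small only 4 to 6 are there at a start; the rules pass over those that are not, and their reading is None.
At some moment in a run one of plain_large, plain_medium, tagged_large, tagged_medium may be knocked a few centimetres aside while the robot is not near it.
It also fails if it takes over 210 s, if anything falls off the work surface, if the arm or the gripper's body presses on something with over 40 N, if the wrist force passes 120 N, or if a joint passes its speed limit or range.

### The arm

A 7-joint arm with a two-finger parallel gripper is mounted at the origin on a cart in front of the work surface, level with it; the furniture and walls round the work are solid. World frame = base frame: x ahead of the robot, y to its left, z up, the work surface at z = 0. Lengths are in mm, angles in rad, forces in N, time in s.
With the tool pointing down it reaches from about 350 to 900 mm from the base axis. Payload 7.2 kg.
Tool frame: the origin (TCP) lies midway between the tips of the shut fingers; the grasp point (between the pads) lies 19 mm behind it; z points along the fingers, y is the line along which they close (so a half turn about z gives the same grasp; the last joint's range is limited). The gripper opens to 88 mm and grips with 3 to 60 N. Pads are 20 mm wide; open, the fingers measure 115 mm over their backs; the gripper's body (75 mm by 178 mm) begins 61 mm behind the grasp point.
Start: joints at [-1.378, 0.411, -0.013, 1.596, 0.006, 1.134, -0.082], TCP at [161.168, 603.866, 222.653] pointing down, gripper open.
Joint ranges: [-2.95, 2.95], [-0.29, 1.99], [-1.47, 1.44], [0.14, 2.54], [-1.03, 4.17], [0.13, 1.85], [-2.86, 2.86]. Speed limits (rad/s): [2.39, 2.39, 3.01, 3.01, 3.14, 3.14, 3.14].

### API

Orientations are given as a unit quaternion [x, y, z, w].
In Python, from bench import get_state, get_image, camera_params, job_done gives the robot as it stands. The module is installed in compiled form; this text tells all that it offers.
- The arm moves only by the tool apply_moves, never from a script. Its argument "series" is one flat list of numbers, 6 for each row, row after row: the shift along the tool's x, y, z normalised to -1 to 1, where 1 is 10 cm, then the turn, a rotation vector about the tool's x, y, z normalised to -1 to 1, where 1 is 120 degrees. A call has 1 to 8 rows; each row is the pose to reach, as a shift and turn from the pose commanded when the call began, along the tool's axes at that moment; what a row does not reach only later rows make up. A row lasts 1/10 s, in which the tool goes at most 50 mm and 8.59 degrees, less where a joint would pass 70% of its speed; a pose out of reach is approached as far as the arm can. A call with a number of a shift or a turn outside -1 to 1 is refused whole. A call with a gripper value outside its range is refused whole. "hand" is the opening, from -1 (shut) to 1 (fully open), set as the call begins (left out, the last holds). The fingers move at their own pace and stop on an object; the grip force is fixed at half the most. Time passes only in rows, so rows that repeat a pose let the fingers close. It gives the time, the measured TCP pose, the force, the opening and the grip force at its end, in the units of the state.
- get_state(): the state, without advancing time (a new reading comes with each control period).
- get_image(name): name is "scene" or "side" or "wrist"; returns the picture (480x640x3 uint8, blue, green, red); there is no depth.
- camera_params(name): a dict with "camera_matrix" (3x3 intrinsics, pixels), "dist" ([k1, k2, p1, p2, k3] as OpenCV has them; the pictures are not rectified), "R" (3x3) and "t" (3): a world point X has camera coordinates R X + t; the wrist camera has in their place "mount" (4x4, takes a point from camera to tool coordinates, whose origin is the TCP and whose axes are the flange's). Camera axes: x right, y down, z forward; pixel columns grow to the right and rows downward; lengths in mm; the calibration is good to about 2 mm. A picture is of the moment at which its call begins: read the wrist's pose just before it. camera_params takes no time and is no camera call.
- job_done(): hands the job in; it is judged then, once.
The state is a dict: "time_s": time; "qpos": joint angles; "joint_velocities": joint speeds; "joint_efforts": joint torques, N m; "tcp_pos": TCP position; "tool_rot": TCP orientation; "wrist_force": force on the tool from outside, world axes, zero at the start; "ft_torque": the same for the moment, N m; "finger_gap": opening from 0.0 (shut) to 1.0 (fully open); "finger_force": force on a finger pad.
Only numpy, scipy, OpenCV 4.12 (cv2) and the standard library are available. Lean on these libraries where they do the work, as an engineer would, in place of code of your own. Each camera call takes 0.05 s, during which the arm holds its last target. There are 200 camera calls.

## Working session

There is one attempt and no reset: what is moved stays moved. The work goes in short steps, Python scripts to look and compute and a tool call to move; the robot and the scene stay as the last step left them, time stands still between calls to the robot, and variables do not carry over. Pictures are saved under pics/ and viewed, at most 14 in all, crops included, and the job is handed in when it is done.

Besides the shell and the picture viewer there is one more tool, called after "Request:" as name(argument=value, ...) on one line, values as JSON. apply_moves: Moves the arm, as the interface text tells. Scaled input: -1 to 1 covers 10 cm each way for a shift and 120 degrees each way for a turn. Its arguments: {"type":"object","properties":{"series":{"type":"array"},"hand":{"type":"number"}},"required":["series"]}

```bash
mkdir -p pics; python3 - <<'E'
from bench import *
import cv2,json
s=get_state();print(s)
for n in("scene","side","wrist"):
    cv2.imwrite(f"pics/{n}0.png",get_image(n)); print(n,camera_params(n))
E
```

```text
{'time_s': 0.0, 'qpos': array([-1.37817305,  0.41191489, -0.01275069,  1.59704286,  0.00559965,
        1.13429895, -0.08221288]), 'joint_velocities': array([-1.73962432e-04,  1.14404645e-04, -2.20685985e-03,  3.20414787e-03,
       -1.22839982e-03,  8.23077308e-05, -1.18721209e-03]), 'joint_efforts': array([ 6.86450476e-04, -5.87942362e+01,  6.42064400e-01, -2.91094172e+01,
       -5.39326295e-02,  1.83261913e-02,  1.63014879e-04]), 'tcp_pos': array([161.05968673, 603.36251907, 221.80002568]), 'tool_rot': array([ 1.30018932e-01,  9.91511177e-01, -8.12291723e-04, -5.62111233e-05]), 'wrist_force': array([-0.12167207,  0.56640126, -0.24755108]), 'ft_torque': array([0.00977325, 0.00428675, 0.0194163 ]), 'finger_force': 0.0, 'finger_gap': 0.9986472700921019}
scene {'camera_matrix': array([[548.98802226,   0.        , 309.66359779],
       [  0.        , 548.98802226, 235.3860568 ],
       [  0.        ,   0.        ,   1.        ]]), 'dist': array([-0.14286954,  0.        ,  0.        ,  0.        ,  0.        ]), 'R': array([[ 0.67168786, -0.7408257 ,  0.00356416],
       [-0.61059733, 
[... 553 characters left out ...]
2859e-01, -7.70718853e-01]]), 't': array([-122.13809716,  456.29651555,  728.79612288])}
wrist {'camera_matrix': array([[360.95665033,   0.        , 312.33807028],
       [  0.        , 360.95665033, 242.5932556 ],
       [  0.        ,   0.        ,   1.        ]]), 'dist': array([-0.05501844,  0.        ,  0.        ,  0.        ,  0.        ]), 'mount': array([[ 6.45325411e-05, -9.67877513e-01, -2.51422187e-01,
         6.87536446e+01],
       [ 9.99999963e-01,  1.28457086e-04, -2.37839733e-04,
        -3.77077242e-01],
       [ 2.62496690e-04, -2.51422163e-01,  9.67877486e-01,
        -1.61276762e+02],
       [ 0.00000000e+00,  0.00000000e+00,  0.00000000e+00,
         1.00000000e+00]])}
```

View pics/scene0.png

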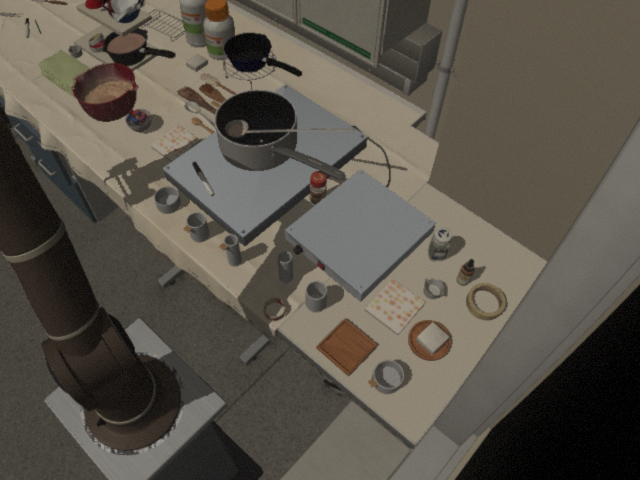

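View pics/side0.png

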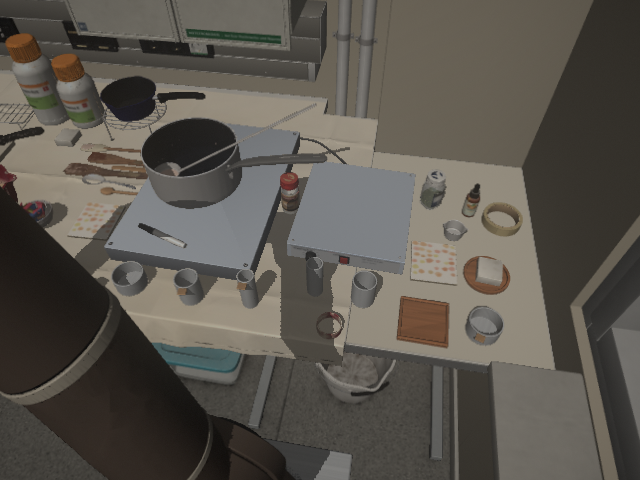

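The scene holds six cups: left row plain large (167,200), tabbed medium (198,227) and tabbed small (233,250), then plain small (285,265), plain medium (316,296) and tabbed large (388,376). The round tray with the block is at (431,338), the square tray at (347,346) and the panel at (395,305). Next I zoom in to measure.

```bash
cat > h.py <<'E'
import numpy as np,cv2
from bench import *
from scipy.spatial.transform import Rotation as Rn
def cam(n,s=None):
    p=camera_params(n);K=p['camera_matrix'];d=p['dist']
    if n=='wrist':
        s=s or get_state();M=np.array(p['mount']);R=Rn.from_quat(s['tool_rot']).as_matrix()
        A=R@M[:3,:3];c=R@M[:3,3]+s['tcp_pos'];return K,d,A.T,-A.T@c
    return K,d,np.array(p['R']),np.array(p['t'])
def ray(C,uv,z):
    K,d,R,t=C;q=cv2.undistortPoints(np.array(uv,float).reshape(-1,1,2),K,d).reshape(-1,2)
    D=np.c_[q,np.ones(len(q))]@R;c=-R.T@t
    return c+D*((z-c[2])/D[:,2])[:,None]
def proj(C,X):
    K,d,R,t=C;return cv2.projectPoints(np.array(X,float).reshape(-1,1,3),cv2.Rodrigues(R)[0],t,K,d)[0].reshape(-1,2)
def crop(img,x0,y0,w,h,f,name):
    cv2.imwrite('pics/'+name,cv2.resize(img[y0:y0+h,x0:x0+w],None,fx=f,fy=f,interpolation=cv2.INTER_CUBIC))
E
python3 - <<'E'
from h import *
a=cv2.imread('pics/side0.png');crop(a,100,230,260,100,3,'s1.png');crop(a,290,160,266,200,3,'s2.png')
E
```

```text
(no output)
```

View pics/s1.png

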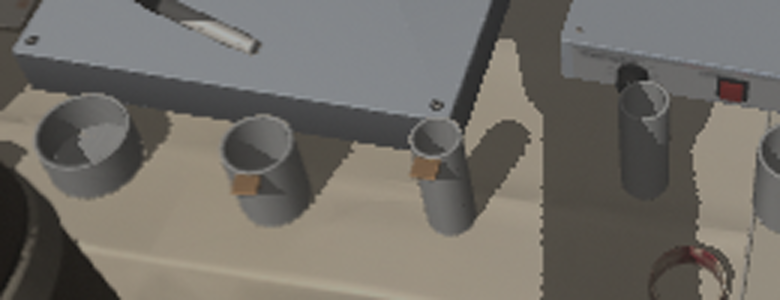

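View pics/s2.png

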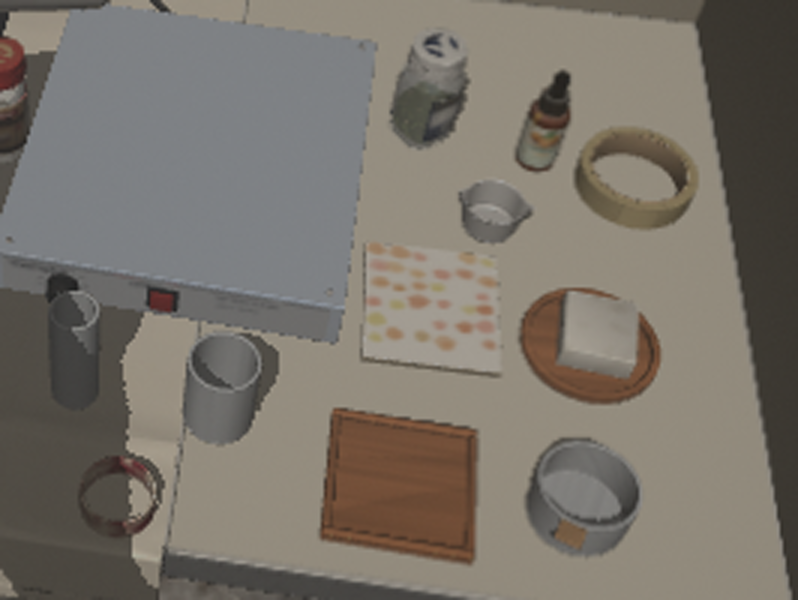

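Crops: rim centres in side-image px are PL(128,274), TM(186,278), TS(245.7,276.3), PS(315,263.7), PM(364.7,280.7) and TL(485,320). Tabs show at TM(182,291), TS(242,286) and TL(480,337). Trays, panel and block corners are readable.

```bash
python3 - <<'E'
from h import *
np.set_printoptions(precision=1,suppress=True)
C=cam('side')
g1=lambda *p:[(100+u/3,230+v/3) for u,v in p]
g2=lambda *p:[(290+u/3,160+v/3) for u,v in p]
D={'PL':(g1((84,132)),40),'TM':(g1((258,144),(246,184)),70),'TS':(g1((437,139),(426,167)),100),'PS':(g1((645,101)),100),
'PM':(g2((224,362)),70),'TL':(g2((585,480),(571,531)),40),'sq':(g2((333,408),(477,428),(473,562),(321,540)),12),
'rt':(g2((590,345)),12),'rtLRTB':(g2((520,340),(660,350),(592,288),(588,403)),12),'blk':(g2((566,291),(635,298),(634,361),(560,352)),27),'panel':(g2((367,243),(500,254),(500,373),(362,359)),6),'slab':(g1((17,50),(455,122)),54),'ctl':(g2((0,258),(342,310)),52),'lip':(g2((490,230)),0),'ring':(g2((118,490)),15)}
S=cam('scene')
for k,(p,z) in D.items():
    X=ray(C,p,z);print(k,X.ravel(),'mean',X.mean(0),'scene',proj(S,X).ravel())
E
```

```text
PL [424.6 370.4  40. ] mean [424.6 370.4  40. ] scene [166.3 197. ]
TM [416.6 226.4  70.  383.2 222.9  70. ] mean [399.9 224.7  70. ] scene [196.1 220.6 187.3 229.1]
TS [421.5  94.9 100.  398.1  96.  100. ] mean [409.8  95.4 100. ] scene [230.4 241.3 223.1 246.8]
PS [476.6 -37.4 100. ] mean [476.6 -37.4 100. ] scene [284.3 257.9]
PM [ 472.7 -142.7   70. ] mean [ 472.7 -142.7   70. ] scene [315.4 290.7]
TL [ 437.6 -394.3   40.   396.6 -382.9   40. ] mean [ 417.1 -388.6   40. ] scene [387.6 372.6 372.4 382.3]
sq [ 486.9 -225.2   12.   486.9 -328.5   12.   378.8 -324.9   12.   378.4
 -223.1   12. ] mean [ 432.8 -275.4   12. ] scene [344.2 318.2 377.2 344.5 346.8 375.8 313.8 348.4]
rt [ 576.  -413.7   12. ] mean [ 576.  -413.7   12. ] scene [427.9 340.6]
rtLRTB [ 572.  -361.5   12.   580.1 -465.8   12.   632.5 -418.7   12.   522.2
 -409.    12. ] mean [ 576.7 -413.8   12. ] scene [409.6 328.6 446.5 352.9 442.9 325.9 413.  355.2]
blk [ 613.2 -393.8   27.   615.1 -445.7   27.   554.7 -440.    27.   553.9
 -386.5   27. ] mean [ 584.2 -416.5   27. ] scene [431.3 322.4 449.3 335.  432.8 351.2 414.4 337.5]
panel [ 654.6 -244.2    6.   660.8 -349.9    6.   543.1 -347.4    6.   538.8
 -245.     6. ] mean [ 599.3 -296.6    6. ] scene [391.8 279.7 426.5 302.6 397.4 334.2 363.6 310. ]
slab [479.2 444.8  54.  469.6 100.4  54. ] mean [474.4 272.6  54. ] scene [163.8 169.1 244.5 238.5]
ctl [ 552.8   33.5   52.   546.3 -223.    52. ] mean [549.6 -94.8  52. ] scene [285.5 233.7 360.2 294. ]
lip [ 690.8 -343.8    0. ] mean [ 690.8 -343.8    0. ] scene [431.  294.5]
ring [392.  -81.9  15. ] mean [392.  -81.9  15. ] scene [274.9 308. ]
```

Request:
apply_moves(hand=1, series=[0,0,-0.2,0,0,-0.125,0,0,-0.2,0,0,-0.125,0,0,-0.2,0,0,-0.125])

```text
time_s: 0.45
tcp_pos: [161.3, 603.9, 242.8]
tool_rot: [-0.001, 1.0, 0.0, -0.0]
wrist_force: [-0.9, -0.7, -1.0]
finger_gap: 1.0
finger_force: 0.0
```

Request:
apply_moves(series=[-1,-1,0,0,0,0,-1,-1,0,0,0,0,-1,-1,0,0,0,0])

```text
time_s: 0.75
tcp_pos: [262.9, 501.6, 241.9]
tool_rot: [0.002, 1.0, -0.001, -0.0]
wrist_force: [0.6, 0.6, 1.0]
finger_gap: 1.001
finger_force: 0.0
```

Request:
apply_moves(series=[-1,-1,0,0,0,0,-1,-1,0,0,0,0,-1,-1,0,0,0,0])

```text
time_s: 1.05
tcp_pos: [363.1, 401.4, 242.3]
tool_rot: [0.002, 1.0, -0.0, -0.0]
wrist_force: [0.3, 0.1, -0.3]
finger_gap: 0.998
finger_force: 0.0
```

Request:
apply_moves(series=[-0.5,-1,0,0,0,0,-0.5,-1,0,0,0,0,-0.5,-1,0,0,0,0])

```text
time_s: 1.35
tcp_pos: [414.1, 298.2, 242.4]
tool_rot: [0.005, 1.0, -0.001, 0.0]
wrist_force: [0.2, 0.2, -1.5]
finger_gap: 1.004
finger_force: 0.0
```

Request:
apply_moves(series=[0,-1,0,0,0,0,0,-1,0,0,0,0])

```text
time_s: 1.55
tcp_pos: [411.2, 203.2, 242.0]
tool_rot: [0.0, 1.0, -0.0, -0.0]
wrist_force: [0.7, -1.0, 0.8]
finger_gap: 0.999
finger_force: 0.0
```

Request:
apply_moves(series=[0,-1,0,0,0,0,0,-1,0,0,0,0])

```text
time_s: 1.75
tcp_pos: [411.0, 102.6, 242.3]
tool_rot: [0.001, 1.0, 0.0, -0.0]
wrist_force: [1.7, -0.2, -0.3]
finger_gap: 0.999
finger_force: 0.0
```

Request:
apply_moves(series=[0,-1,0,0,0,0,0,-1,0,0,0,0])

```text
time_s: 1.95
tcp_pos: [411.2, 2.6, 242.5]
tool_rot: [0.001, 1.0, 0.0, 0.0]
wrist_force: [0.9, -0.3, -0.7]
finger_gap: 0.997
finger_force: 0.0
```

Request:
apply_moves(series=[0,-1,0,0,0,0,0,-1,0,0,0,0])

```text
time_s: 2.15
tcp_pos: [411.4, -97.4, 242.6]
tool_rot: [0.001, 1.0, 0.0, 0.0]
wrist_force: [0.8, -0.5, -0.5]
finger_gap: 1.003
finger_force: 0.0
```

Request:
apply_moves(series=[0,-1,0,0,0,0,0,-1,0,0,0,0])

```text
time_s: 2.35
tcp_pos: [411.7, -197.3, 242.7]
tool_rot: [0.001, 1.0, 0.0, 0.0]
wrist_force: [1.5, 0.6, 0.5]
finger_gap: 0.998
finger_force: 0.0
```

Request:
apply_moves(series=[-0.8,-1,0,0,0,0,-0.8,-1,0,0,0,0,-0.8,-1,0,0,0,0])

```text
time_s: 2.65
tcp_pos: [493.8, -298.1, 242.0]
tool_rot: [0.001, 1.0, -0.001, -0.0]
wrist_force: [-0.0, 0.0, 1.4]
finger_gap: 0.997
finger_force: 0.0
```

Request:
apply_moves(series=[-0.8,-1,0,0,0,0,-0.8,-1,0,0,0,0,-0.8,-1,0,0,0,0,-0.8,-1,0,0,0,0,-0.8,-1,0,0,0,0])

```text
time_s: 3.15
tcp_pos: [571.9, -395.5, 241.2]
tool_rot: [0.001, 1.0, 0.0, -0.001]
wrist_force: [-0.2, 0.1, -0.2]
finger_gap: 1.0
finger_force: 0.0
```

```bash
python3 - <<'E'
from h import *
s=get_state();print(s['tcp_pos'],s['qpos'],s['time_s']);cv2.imwrite('pics/w1.png',get_image('wrist'))
np.save('w1.npy',np.r_[s['tcp_pos'],s['tool_rot']])
E
```

```text
[ 571.91059958 -395.52617384  241.22507033] [ 0.1512591   0.57707719  0.62199581  1.4087799  -0.33896408  1.26554912
  2.36769007] 3.15
```

View pics/w1.png

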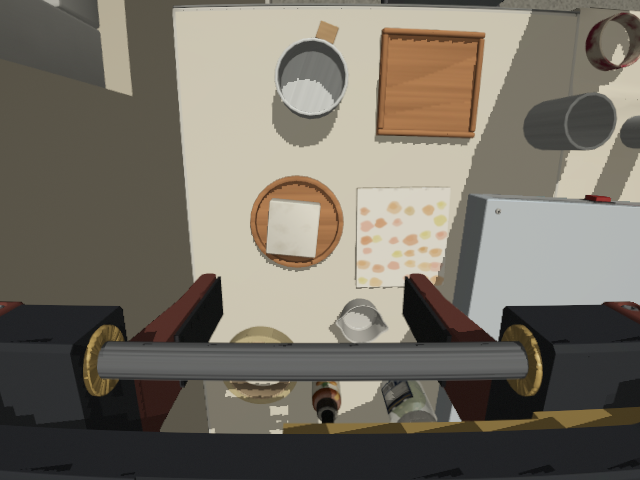

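Wrist view: block top corners ~(274,200),(320,202),(316,257),(267,254), round tray centre (296.5,222.5), square tray (384,29)-(474,136), panel (357,188)-(448,287), TL rim centre (311,77) with tab (327,32).

```bash
python3 - <<'E'
from h import *
np.set_printoptions(precision=1,suppress=True)
w=np.load('w1.npy');C=cam('wrist',{'tcp_pos':w[:3],'tool_rot':w[3:]})
D={'TL':([(311,77),(327,32)],40),'sq':([(384,29),(485,33),(474,136),(378,133)],12),'rt':([(296.5,222.5)],12),'rtLRTB':([(250,222),(343,222),(296,176),(296,269)],12),'blk':([(274,200),(320,202),(316,257),(267,254)],27),'panel':([(357,188),(450,186),(446,286),(357,288)],6),'PM':([(590,121)],70),'PS':([(640,132)],100)}
for k,(p,z) in D.items():
    X=ray(C,p,z);print(k,X[:,:2].ravel(),'mean',X.mean(0)[:2],)
E
```

```text
TL [ 436.4 -396.8  397.3 -382. ] mean [ 416.8 -389.4]
sq [ 385.9 -324.5  387.5 -222.5  488.2 -225.1  486.  -327.1] mean [ 436.9 -274.8]
rt [ 581.1 -413.2] mean [ 581.1 -413.2]
rtLRTB [ 580.4 -464.5  580.6 -362.   530.5 -413.1  635.  -414.4] mean [ 581.6 -413.5]
blk [ 554.1 -435.7  556.3 -387.7  616.3 -391.8  612.8 -445. ] mean [ 584.9 -415.1]
panel [ 543.9 -346.8  541.5 -244.1  658.8 -237.9  660.7 -343.4] mean [ 601.2 -293.1]
PM [ 475.  -142.5] mean [ 475.  -142.5]
PS [ 485. -118.] mean [ 485. -118.]
```

Request:
apply_moves(series=[-0.125,-0.2,0.9,0,0,0.033,-0.125,-0.2,0.9,0,0,0.033,-0.125,-0.2,0.9,0,0,0.033])

```text
time_s: 3.5
tcp_pos: [582.5, -412.5, 146.9]
tool_rot: [0.034, 0.999, 0.003, -0.004]
wrist_force: [-0.5, -0.1, -0.0]
finger_gap: 0.998
finger_force: 0.0
```

Request:
apply_moves(series=[0,0,0.4,0,0,0,0,0,0.8,0,0,0,0,0,0.8,0,0,0,0,0,0.8,0,0,0,0,0,0.8,0,0,0])

```text
time_s: 4.0
tcp_pos: [586.1, -416.6, 76.4]
tool_rot: [0.034, 0.999, -0.001, 0.002]
wrist_force: [-0.3, -1.2, 0.3]
finger_gap: 0.998
finger_force: 0.0
```

Request:
apply_moves(series=[0,0,0.3,0,0,0,0,0,0.3,0,0,0,0,0,0.3,0,0,0,0,0,0.3,0,0,0,0,0,0.3,0,0,0,0,0,0.3,0,0,0])

```text
time_s: 4.6
tcp_pos: [585.1, -416.0, 43.7]
tool_rot: [0.034, 0.999, -0.0, 0.001]
wrist_force: [0.2, 1.0, -0.5]
finger_gap: 1.001
finger_force: 0.0
```

Request:
apply_moves(series=[0,0,0.28,0,0,0,0,0,0.28,0,0,0,0,0,0.28,0,0,0,0,0,0.28,0,0,0])

```text
time_s: 5.0
tcp_pos: [584.6, -415.8, 15.2]
tool_rot: [0.034, 0.999, 0.0, -0.0]
wrist_force: [-0.1, -0.0, -0.1]
finger_gap: 1.0
finger_force: 0.0
```

Request:
apply_moves(hand=-1, series=[0,0,0,0,0,0,0,0,0,0,0,0,0,0,0,0,0,0,0,0,0,0,0,0,0,0,0,0,0,0,0,0,0,0,0,0,0,0,0,0,0,0,0,0,0,0,0,0])

```text
time_s: 5.8
tcp_pos: [584.7, -415.7, 14.7]
tool_rot: [0.034, 0.999, -0.0, 0.0]
wrist_force: [-0.5, 0.1, 0.5]
finger_gap: 0.614
finger_force: 29.8
```

Request:
apply_moves(series=[0,0,-0.4,0,0,0,0,0,-0.4,0,0,0,0,0,-0.4,0,0,0,0,0,-0.4,0,0,0])

```text
time_s: 6.2
tcp_pos: [584.3, -415.0, 53.6]
tool_rot: [0.034, 0.999, 0.001, -0.001]
wrist_force: [-0.7, -0.1, -1.9]
finger_gap: 0.617
finger_force: 29.8
```

Request:
apply_moves(series=[-0.07,1,0,0,0,-0.045,-0.07,1,0,0,0,-0.045,-0.07,1,0,0,0,-0.045])

```text
time_s: 6.5
tcp_pos: [600.9, -305.9, 52.3]
tool_rot: [-0.018, 1.0, 0.004, -0.001]
wrist_force: [0.7, 1.1, -1.2]
finger_gap: 0.613
finger_force: 29.8
```

Request:
apply_moves(series=[0,0.2,0,0,0,0,0,0.2,0,0,0,0,0,0.2,0.1,0,0,0,0,0.2,0.2,0,0,0,0,0.2,0.2,0,0,0,0,0.2,0.2,0,0,0,0,0.2,0.2,0,0,0])

```text
time_s: 7.2
tcp_pos: [597.8, -297.2, 34.6]
tool_rot: [-0.013, 1.0, -0.0, -0.0]
wrist_force: [0.8, -0.2, -0.3]
finger_gap: 0.612
finger_force: 29.8
```

Request:
apply_moves(series=[-0.02,0.02,0.1,0,0,0,-0.02,0.02,0.16,0,0,0,-0.02,0.02,0.19,0,0,0,-0.02,0.02,0.19,0,0,0,-0.02,0.02,0.19,0,0,0,-0.02,0.02,0.19,0,0,0])

```text
time_s: 7.8
tcp_pos: [599.9, -294.4, 15.5]
tool_rot: [-0.013, 1.0, -0.0, -0.0]
wrist_force: [-0.5, -0.2, -1.7]
finger_gap: 0.613
finger_force: 29.9
```

Request:
apply_moves(hand=1, series=[0,0,0,0,0,0,0,0,0,0,0,0,0,0,0,0,0,0,0,0,0,0,0,0,0,0,0,0,0,0,0,0,0,0,0,0])

```text
time_s: 8.4
tcp_pos: [599.9, -294.4, 15.7]
tool_rot: [-0.013, 1.0, 0.0, 0.0]
wrist_force: [0.4, 0.3, -0.3]
finger_gap: 0.996
finger_force: 0.0
```

Request:
apply_moves(series=[0,0,-0.5,0,0,0.012,0,0,-1,0,0,0.012,0,0,-1,0,0,0.012,0,0,-1,0,0,0.012])

```text
time_s: 8.8
tcp_pos: [600.7, -294.6, 117.1]
tool_rot: [-0.001, 1.0, -0.0, 0.001]
wrist_force: [-1.2, 1.2, -0.5]
finger_gap: 1.001
finger_force: 0.0
```

Request:
apply_moves(series=[1,0,-1,0,0,0,1,0,-1,0,0,0,1,0,-1,0,0,0,1,0,-1,0,0,0,1,0,-1,0,0,0,1,0,-1,0,0,0])

```text
time_s: 9.4
tcp_pos: [500.3, -293.2, 213.9]
tool_rot: [-0.001, 1.0, 0.001, -0.001]
wrist_force: [-0.1, 0.7, 0.4]
finger_gap: 0.998
finger_force: 0.0
```

```bash
python3 - <<'E'
from h import *
s=get_state();print(s['tcp_pos'],s['tool_rot'],s['qpos'],s['time_s']);a=get_image('wrist');b=get_image('side');cv2.imwrite('pics/side2.png',b)
crop(b,100,200,440,170,1.8,'b2.png')
r=cv2.resize(b[200:370,100:540],(792,306));w=cv2.resize(a[:290],(640,290));
m=np.zeros((600,800,3),np.uint8);m[:306,:792]=r;m[308:598,:640]=w;cv2.imwrite('pics/m2.png',m)
E
```

```text
[ 500.3235082  -293.24006422  213.93420801] [-1.28256194e-03  9.99998536e-01  5.83022815e-04 -9.71267249e-04] [-0.05376717  0.39180416  0.66863149  1.75160841 -0.2695977   1.09396783
  2.27697895] 9.4
```

View pics/m2.png

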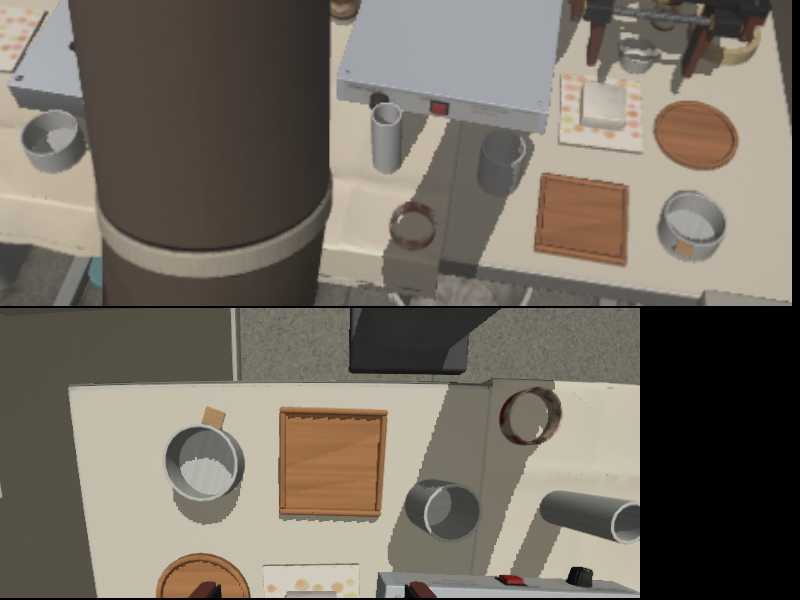

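Block lies on the panel, and nothing has visibly been knocked. Wrist px: TL rim (204,153) with tab (213,109); square tray corners (280,101),(387,103),(381,208),(279,206); PM rim (452,204).

```bash
python3 - <<'E'
from h import *
np.set_printoptions(precision=1,suppress=True)
s=get_state();C=cam('wrist',s);S=cam('side')
D={'TL':([(204,153),(213,109)],40),'sq':([(280,101),(387,103),(381,208),(279,206)],12),'PM':([(452,204)],70)}
for k,(p,z) in D.items():
    X=ray(C,p,z);print(k,X[:,:2].ravel(),'mean',X.mean(0)[:2],)
f=1.8
print('blk top',ray(S,[(100+u/f,200+v/f) for u,v in((586,82),(628,84),(625,127),(582,124))],28)[:,:2],'panel',ray(S,[(100+u/f,200+v/f) for u,v in((562,75),(642,80),(641,152),(558,145))],6)[:,:2])
E
```

```text
TL [ 434.1 -392.4  396.  -382. ] mean [ 415.1 -387.2]
sq [ 386.1 -324.9  387.4 -222.8  488.7 -224.   486.9 -327.6] mean [ 437.3 -274.8]
PM [ 475.8 -174.1] mean [ 475.8 -174.1]
blk top [[ 626.3 -272.5]
 [ 632.1 -326.3]
 [ 561.2 -321.9]
 [ 556.9 -269. ]] panel [[ 652.4 -244. ]
 [ 661.5 -349.9]
 [ 542.6 -346.1]
 [ 536.1 -243.6]]
```

PM has been knocked, to about (475,-174). TL next.

Request:
apply_moves(series=[0.64,-1,0,0,0,0,0.64,-1,0.3,0,0,0,0.64,-1,0.9,0,0,0,0.64,-1,0.9,0,0,0,0.64,-1,0.9,0,0,0,0.64,-1,0.9,0,0,0,0.64,-1,0.9,0,0,0])

```text
time_s: 10.2
tcp_pos: [437.4, -394.5, 126.6]
tool_rot: [-0.001, 1.0, -0.0, 0.001]
wrist_force: [0.7, -0.6, -0.0]
finger_gap: 1.003
finger_force: 0.0
```

Request:
apply_moves(series=[0,0,0.3,0,0,0,0,0,0.6,0,0,0,0,0,0.6,0,0,0,0,0,0.6,0,0,0,0,0,0.6,0,0,0])

```text
time_s: 10.7
tcp_pos: [437.2, -395.3, 67.7]
tool_rot: [-0.001, 1.0, -0.001, 0.001]
wrist_force: [-0.1, 0.1, 0.2]
finger_gap: 1.001
finger_force: 0.0
```

Request:
apply_moves(series=[0,0,0.3,0,0,0,0,0,0.55,0,0,0,0,0,0.55,0,0,0,0,0,0.55,0,0,0,0,0,0.55,0,0,0])

```text
time_s: 11.2
tcp_pos: [436.9, -395.5, 12.5]
tool_rot: [-0.0, 1.0, -0.001, 0.001]
wrist_force: [-0.7, -0.1, 0.4]
finger_gap: 1.0
finger_force: 0.0
```

Request:
apply_moves(hand=-1, series=[0,0,0,0,0,0,0,0,0,0,0,0,0,0,0,0,0,0,0,0,0,0,0,0,0,0,0,0,0,0,0,0,0,0,0,0])

```text
time_s: 11.8
tcp_pos: [436.5, -395.0, 11.5]
tool_rot: [-0.001, 1.0, -0.0, 0.001]
wrist_force: [-0.8, 0.6, 6.3]
finger_gap: 0.794
finger_force: 30.0
```

Request:
apply_moves(series=[0,0,-0.5,0,0,0,0,0,-0.5,0,0,0,0,0,-0.5,0,0,0])

```text
time_s: 12.1
tcp_pos: [436.6, -394.7, 61.5]
tool_rot: [-0.001, 1.0, -0.0, 0.001]
wrist_force: [0.2, 1.1, -2.3]
finger_gap: 0.798
finger_force: 30.0
```

Request:
apply_moves(series=[0,1,0,0,0,0,0,1,0,0,0,0,0,1,0,0,0,0])

```text
time_s: 12.4
tcp_pos: [435.5, -286.2, 58.5]
tool_rot: [-0.004, 1.0, 0.003, -0.002]
wrist_force: [0.5, 0.6, -1.5]
finger_gap: 0.796
finger_force: 30.0
```

Request:
apply_moves(series=[0,0.2,0,0,0,0,0,0.2,0,0,0,0,0,0.2,0,0,0,0,0,0.2,0,0,0,0])

```text
time_s: 12.8
tcp_pos: [435.6, -275.6, 60.4]
tool_rot: [-0.0, 1.0, -0.0, -0.0]
wrist_force: [0.0, -1.1, -0.5]
finger_gap: 0.798
finger_force: 30.0
```

```bash
python3 - <<'E'
from h import *
s=get_state();print(s['tcp_pos'],s['finger_force']);a=get_image('wrist');b=get_image('side')
m=np.zeros((600,800,3),np.uint8);m[:306,:792]=cv2.resize(b[200:370,100:540],(792,306));m[308:598,:640]=a[30:320];cv2.imwrite('pics/m3.png',m)
E
```

```text
[ 435.64558321 -275.59586332   60.39594383] 29.99918675981462
```

View pics/m3.png

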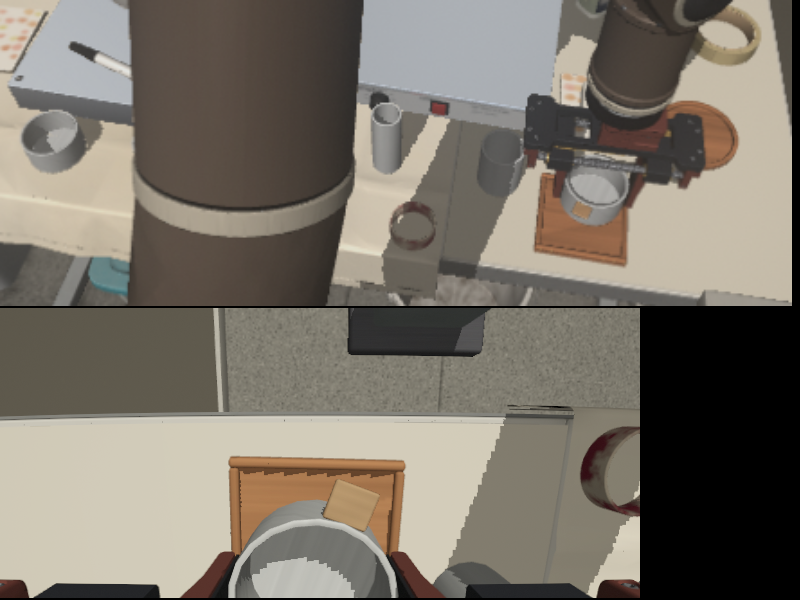

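Request:
apply_moves(series=[0,0,0.2,0,0,0,0,0,0.36,0,0,0,0,0,0.41,0,0,0,0,0,0.43,0,0,0,0,0,0.43,0,0,0,0,0,0.43,0,0,0])

```text
time_s: 13.5
tcp_pos: [436.2, -275.1, 18.2]
tool_rot: [-0.0, 1.0, -0.0, 0.0]
wrist_force: [0.0, -0.1, -2.0]
finger_gap: 0.797
finger_force: 30.0
```

Request:
apply_moves(hand=1, series=[0,0,0,0,0,0,0,0,0,0,0,0,0,0,0,0,0,0,0,0,0,0,0,0,0,0,0,0,0,0])

```text
time_s: 14.0
tcp_pos: [436.0, -274.5, 17.7]
tool_rot: [-0.001, 1.0, -0.0, 0.0]
wrist_force: [-0.7, -0.5, 0.7]
finger_gap: 1.002
finger_force: 0.0
```

Request:
apply_moves(series=[0,0,-0.5,0,0,0,0,0,-1,0,0,0,0,0,-1,0,0,0])

```text
time_s: 14.3
tcp_pos: [438.5, -276.8, 122.8]
tool_rot: [-0.0, 1.0, -0.002, 0.004]
wrist_force: [0.6, -0.4, -1.2]
finger_gap: 1.0
finger_force: 0.0
```

Request:
apply_moves(series=[0,1,-1,0,0,0,0,1,-1,0,0,0,0,1,-1,0,0,0,0,1,-1,0,0,0,0,1,-1,0,0,0])

```text
time_s: 14.8
tcp_pos: [436.1, -173.9, 217.7]
tool_rot: [-0.002, 1.0, 0.0, 0.001]
wrist_force: [0.3, -0.1, -0.1]
finger_gap: 1.0
finger_force: 0.0
```

```bash
python3 - <<'E'
from h import *
s=get_state();print(s['tcp_pos'],s['tool_rot'],s['qpos'],s['time_s']);a=get_image('wrist');cv2.imwrite('pics/w4.png',a)
np.save('w4.npy',np.r_[s['tcp_pos'],s['tool_rot']])
E
```

```text
[ 436.1475     -173.9143255   217.67201838] [-1.75421474e-03  9.99998140e-01  3.04314798e-04  7.41886877e-04] [-0.38061662  0.16365055  0.75051779  2.00253315 -0.13193435  1.02159577
  2.00653119] 14.8
```

View pics/w4.png

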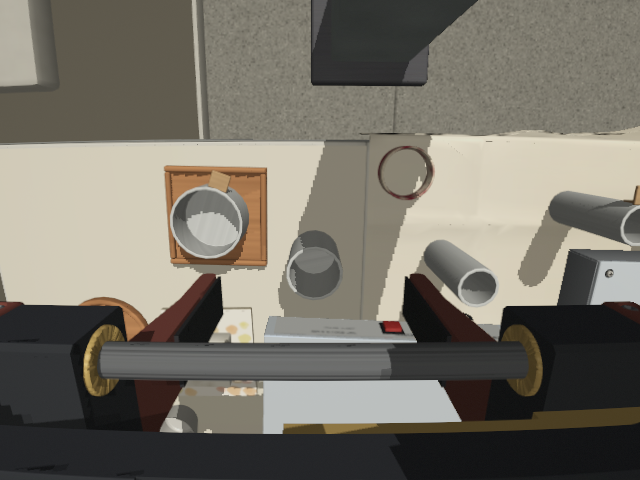

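TL stands in the square tray (rim px (209,221)). PM rim is at (314,271) and PS rim at (478,286), all upright.

```bash
python3 - <<'E'
from h import *
np.set_printoptions(precision=1,suppress=True)
w=np.load('w4.npy');C=cam('wrist',{'tcp_pos':w[:3],'tool_rot':w[3:]})
for k,p,z in(('TL',(209,221),45),('PM',(314,271),70),('PS',(478,286),100)): print(k,ray(C,[p],z))
E
```

```text
TL [[ 433.5 -271.9   45. ]]
PM [[ 474.3 -172.5   70. ]]
PS [[476.9 -35.6 100. ]]
```

Request:
apply_moves(series=[0.2,1,0,0,0,0,0.2,1,0,0,0,0,0.2,1,0,0,0,0])

```text
time_s: 15.15
tcp_pos: [413.9, -70.8, 215.9]
tool_rot: [-0.002, 1.0, 0.001, -0.002]
wrist_force: [0.1, -0.0, 0.8]
finger_gap: 0.997
finger_force: 0.0
```

Request:
apply_moves(series=[0,1,0,0,0,0,0,1,0,0,0,0])

```text
time_s: 15.35
tcp_pos: [415.3, 24.5, 216.7]
tool_rot: [0.002, 1.0, -0.0, -0.001]
wrist_force: [1.4, 0.7, -0.4]
finger_gap: 1.0
finger_force: 0.0
```

Request:
apply_moves(series=[0,1,0,0,0,0,0,1,0,0,0,0])

```text
time_s: 15.55
tcp_pos: [415.5, 125.6, 216.5]
tool_rot: [0.001, 1.0, -0.0, -0.001]
wrist_force: [0.7, 0.8, -0.3]
finger_gap: 0.999
finger_force: 0.0
```

Request:
apply_moves(series=[0,0.9,0,0,0,0,0,0.9,0,0,0,0,0,0.9,0,0,0,0,0,0.9,0,0,0,0,0,0.9,0,0,0,0])

```text
time_s: 16.05
tcp_pos: [415.9, 213.0, 216.7]
tool_rot: [0.001, 1.0, -0.001, -0.001]
wrist_force: [0.1, -0.7, 0.3]
finger_gap: 1.002
finger_force: 0.0
```

```bash
python3 - <<'E'
from h import *
s=get_state();print(s['tcp_pos'],s['tool_rot'],s['qpos'],s['time_s']);a=get_image('wrist');cv2.imwrite('pics/w5.png',a)
np.save('w5.npy',np.r_[s['tcp_pos'],s['tool_rot']])
E
```

```text
[415.85199135 212.98006801 216.73020995] [ 1.14604142e-03  9.99998773e-01 -8.54130077e-04 -6.40717961e-04] [-0.93218786  0.14392099  0.39791607  1.99096423 -0.06429168  1.02071638
  1.06428521] 16.05
```

View pics/w5.png

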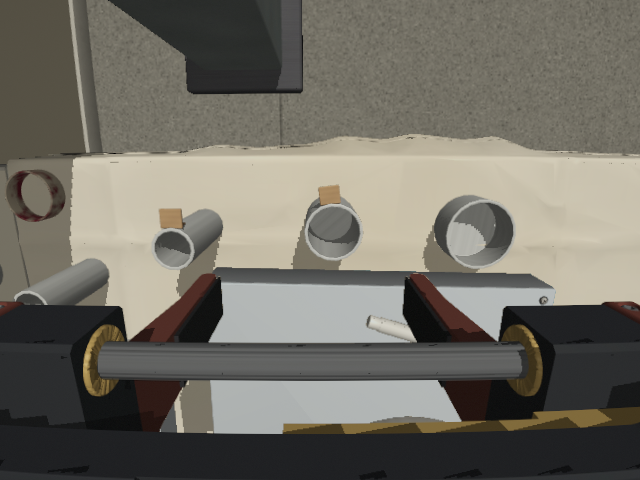

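TM rim (333,231) with tab (330,195), TS rim (174,248) with tab (171,218), PL rim (478,232); all tabs point toward the robot, so closing along y is fine.

```bash
python3 - <<'E'
from h import *
np.set_printoptions(precision=1,suppress=True)
w=np.load('w5.npy');C=cam('wrist',{'tcp_pos':w[:3],'tool_rot':w[3:]})
for k,p,z in(('TM',[(333,231),(330,195)],70),('TS',[(174,248),(171,218)],100),('PL',[(478,232)],40),('slab',[(217,269),(530,275)],54)): print(k,ray(C,p,z).ravel())
E
```

```text
TM [416.4 230.4  70.  384.9 227.5  70. ]
TS [423.4 100.9 100.  398.8 100.9 100. ]
PL [424.2 373.1  40. ]
slab [456.7 121.7  54.  463.8 423.2  54. ]
```

Request:
apply_moves(series=[0,0.155,0,0,0,0,0,0.155,0.4,0,0,0,0,0.155,0.9,0,0,0,0,0.155,0.9,0,0,0,0,0.155,0.9,0,0,0])

```text
time_s: 16.6
tcp_pos: [415.4, 230.7, 128.0]
tool_rot: [-0.0, 1.0, -0.001, -0.001]
wrist_force: [0.4, -0.1, 1.3]
finger_gap: 0.995
finger_force: 0.0
```

Request:
apply_moves(series=[0,0,0.4,0,0,0,0,0,0.7,0,0,0,0,0,0.85,0,0,0,0,0,0.85,0,0,0,0,0,0.85,0,0,0])

```text
time_s: 17.1
tcp_pos: [416.8, 231.9, 44.7]
tool_rot: [-0.0, 1.0, 0.001, 0.001]
wrist_force: [-0.5, -0.1, -0.5]
finger_gap: 1.001
finger_force: 0.0
```

Request:
apply_moves(hand=-1, series=[0,0,0,0,0,0,0,0,0,0,0,0,0,0,0,0,0,0,0,0,0,0,0,0,0,0,0,0,0,0,0,0,0,0,0,0,0,0,0,0,0,0])

```text
time_s: 17.8
tcp_pos: [415.5, 231.1, 42.8]
tool_rot: [-0.001, 1.0, 0.0, 0.0]
wrist_force: [-1.2, 0.5, 5.1]
finger_gap: 0.594
finger_force: 30.0
```

Request:
apply_moves(series=[0,0,-0.5,0,0,0,0,0,-1,0,0,0,0,0,-1,0,0,0])

```text
time_s: 18.1
tcp_pos: [418.4, 232.3, 147.6]
tool_rot: [-0.0, 1.0, 0.003, 0.003]
wrist_force: [0.5, 1.0, -1.2]
finger_gap: 0.592
finger_force: 30.0
```

Request:
apply_moves(series=[0,0,-0.6,0,0,0,0,-0.6,-0.6,0,0,0,0,-1,-0.6,0,0,0,0,-1,-0.6,0,0,0])

```text
time_s: 18.5
tcp_pos: [415.0, 125.0, 202.5]
tool_rot: [0.003, 1.0, -0.0, -0.0]
wrist_force: [0.2, 1.8, -0.8]
finger_gap: 0.587
finger_force: 30.0
```

Request:
apply_moves(series=[0,-1,0,0,0,0,0,-1,0,0,0,0])

```text
time_s: 18.7
tcp_pos: [415.0, 30.3, 201.9]
tool_rot: [-0.002, 1.0, -0.0, -0.0]
wrist_force: [2.3, -0.7, -0.3]
finger_gap: 0.593
finger_force: 30.0
```

Request:
apply_moves(series=[0,-1,0,0,0,0,0,-1,0,0,0,0])

```text
time_s: 18.9
tcp_pos: [414.9, -70.6, 202.1]
tool_rot: [-0.001, 1.0, 0.0, -0.0]
wrist_force: [1.1, -0.5, -0.9]
finger_gap: 0.585
finger_force: 30.0
```

Request:
apply_moves(series=[0,-1,0,0,0,0,0,-1,0,0,0,0])

```text
time_s: 19.1
tcp_pos: [415.1, -170.6, 202.1]
tool_rot: [-0.001, 1.0, 0.0, -0.0]
wrist_force: [1.5, 0.6, -2.0]
finger_gap: 0.59
finger_force: 30.0
```

Request:
apply_moves(series=[-0.2,-1,0,0,0,0,-0.2,-1,0,0,0,0,-0.2,-1,0,0,0,0,-0.2,-1,0,0,0,0,-0.2,-1,0,0,0,0,-0.2,-1,0,0,0,0])

```text
time_s: 19.7
tcp_pos: [436.0, -267.1, 202.3]
tool_rot: [-0.002, 1.0, 0.001, -0.0]
wrist_force: [0.3, 0.2, -1.1]
finger_gap: 0.589
finger_force: 30.0
```

```bash
python3 - <<'E'
from h import *
s=get_state();print(s['tcp_pos'],s['tool_rot'],s['qpos'],s['time_s']);a=get_image('wrist');b=get_image('side')
np.save('w6.npy',np.r_[s['tcp_pos'],s['tool_rot']]);cv2.imwrite('pics/w6.png',a);cv2.imwrite('pics/s6.png',b)
m=np.zeros((600,800,3),np.uint8);m[:306,:792]=cv2.resize(b[200:370,100:540],(792,306));m[308:598,:640]=a[60:350];cv2.imwrite('pics/m6.png',m)
E
```

```text
[ 436.0183913  -267.09987446  202.30291707] [-1.75093462e-03  9.99998251e-01  6.36187179e-04 -1.68327489e-04] [-0.19706204  0.29222957  0.8054956   1.93163554 -0.2474291   1.01939321
  2.29285767] 19.7
```

View pics/m6.png

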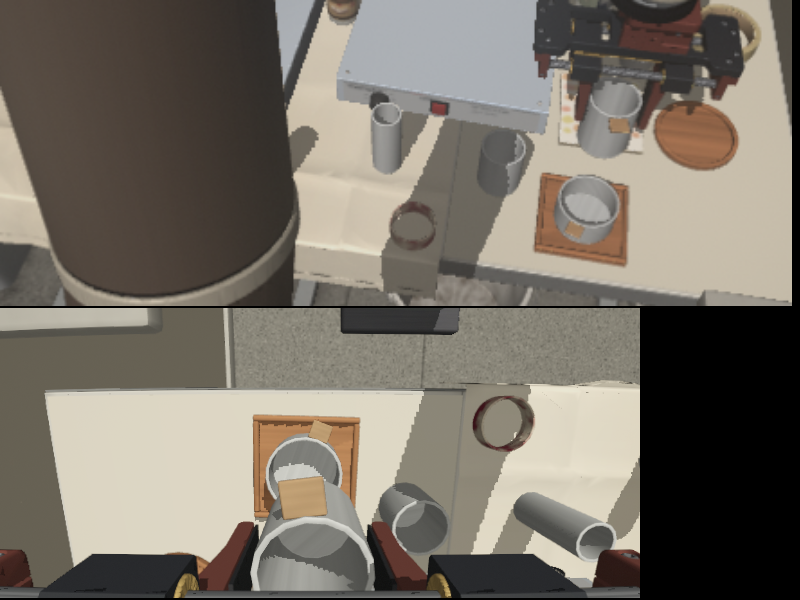

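TL rim in the tray: wrist px (304,225), side px (426,311). TM is held upright with its rim at wrist px (313.5,~317).

```bash
python3 - <<'E'
from h import *
np.set_printoptions(precision=1,suppress=True)
w=np.load('w6.npy');C=cam('wrist',{'tcp_pos':w[:3],'tool_rot':w[3:]});S=cam('side')
print(ray(C,[(304,225)],45),ray(S,[(426.1,311.1)],45),'held',ray(C,[(313.5,257),(313.5,317)],229.5))
# candidate circles for held cup top edge
for x in(432,434,436,438,440): print(x,proj(C,[(x-24.5,-267,229.5)]))
t=np.linspace(0,2*np.pi,73)
for c in((432,-272),(434,-273),(436,-274)):
    q=proj(C,np.c_[c[0]+33.5*np.cos(t),c[1]+33.5*np.sin(t),45+0*t]);print(c,q.min(0),q.max(0));q=proj(S,np.c_[c[0]+33.5*np.cos(t),c[1]+33.5*np.sin(t),45+0*t]);print(((q.min(0)-[100,200])*1.8),(q.max(0)-[100,200])*1.8)
E
```

```text
[[ 433.5 -274.8   45. ]] [[ 435.8 -274.6   45. ]] held [[ 407.8 -267.1  229.5]
 [ 433.3 -267.   229.5]]
432 [[313.8 256.3]]
434 [[313.7 261.2]]
436 [[313.7 266.1]]
438 [[313.7 271. ]]
440 [[313.7 275.8]]
(432, -272) [269.9 185.9] [344.3 259. ]
[554.9 177.6] [614.5 228.6]
(434, -273) [268.8 188.2] [343.1 261. ]
[555.9 176.3] [615.4 227.1]
(436, -274) [267.8 190.5] [342.  263.1]
[556.8 175. ] [616.3 225.7]
```

Request:
apply_moves(series=[-0.01,-0.075,0.3,0,0,0,-0.01,-0.075,0.7,0,0,0,-0.01,-0.075,0.9,0,0,0,-0.01,-0.075,0.9,0,0,0,-0.01,-0.075,0.9,0,0,0,-0.01,-0.075,0.9,0,0,0])

```text
time_s: 20.4
tcp_pos: [437.9, -276.7, 114.1]
tool_rot: [-0.001, 1.0, -0.0, 0.001]
wrist_force: [0.3, 1.0, -0.3]
finger_gap: 0.594
finger_force: 30.0
```

```bash
python3 - <<'E'
from h import *
s=get_state();print(s['tcp_pos'],s['tool_rot'],s['time_s']);a=get_image('wrist');b=get_image('side')
np.save('w7.npy',np.r_[s['tcp_pos'],s['tool_rot']])
m=np.zeros((600,800,3),np.uint8);m[:300,:400]=cv2.resize(b[240:340,370:503],(400,300));m[310:590,:640]=a[60:340];cv2.imwrite('pics/m7.png',m)
E
```

```text
[ 437.86304004 -276.74047169  114.07840186] [-7.72450007e-04  9.99999020e-01 -3.30012122e-04  1.11997596e-03] 20.4
```

View pics/m7.png

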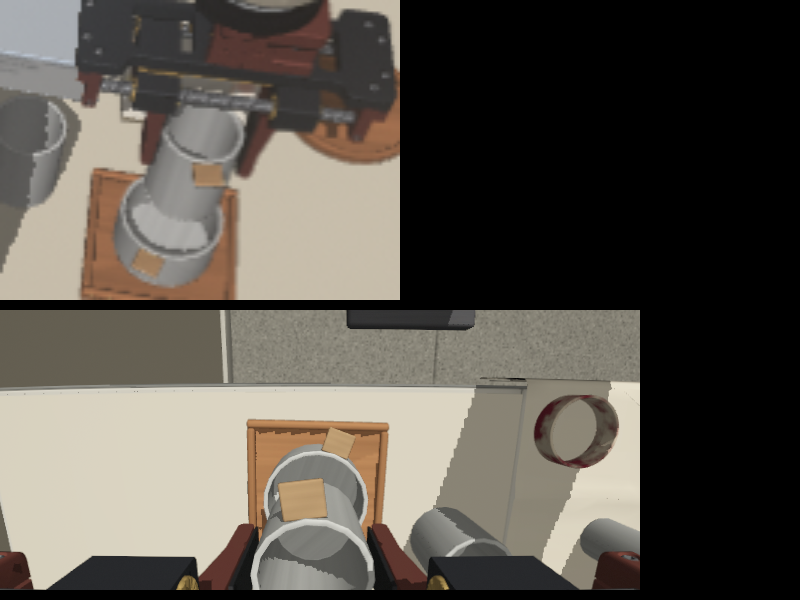

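```bash
python3 - <<'E'
from h import *
np.set_printoptions(precision=1,suppress=True)
w=np.load('w7.npy');C=cam('wrist',{'tcp_pos':w[:3],'tool_rot':w[3:]});S=cam('side')
print(get_state()['tcp_pos'])
t=np.linspace(0,2*np.pi,181)
for c in((434,-274),(436,-274)):
    q=proj(C,np.c_[c[0]+35*np.cos(t),c[1]+35*np.sin(t),45+0*t])+[0,250];print(c,q.min(0),q.max(0))
    q=(proj(S,np.c_[c[0]+35*np.cos(t),c[1]+35*np.sin(t),45+0*t])-[370,240])*3.0;print(q.min(0),q.max(0))
z=w[2]-42.8
for x in(434,436,438):
    q=proj(C,np.c_[x+26*np.cos(t),w[1]+26*np.sin(t),z+70+0*t])+[0,250];print('held',x,q.min(0),q.max(0))
    q=(proj(S,np.c_[x+26*np.cos(t),w[1]+26*np.sin(t),z+70+0*t])-[370,240])*3.0;print(q.min(0),q.max(0))
E
```

```text
[ 437.8 -276.7  114. ]
(434, -274) [264.3 447.2] [369.8 548.8]
[115.6 172.2] [219.4 260.7]
(436, -274) [264.4 450.3] [369.7 551.5]
[115.8 169.8] [219.4 258.1]
held 434 [249.1 503.2] [377.1 620.3]
[157.8 101.4] [241.6 169.8]
held 436 [249.3 508.2] [376.9 624.3]
[157.9  98.9] [241.6 167.1]
held 438 [249.5 513.1] [376.6 628.3]
[158.   96.4] [241.6 164.5]
```

Request:
apply_moves(series=[0.033,0.02,0,0,0,0,0.033,0.02,0.15,0,0,0,0.033,0.02,0.25,0,0,0,0.033,0.02,0.25,0,0,0,0.033,0.02,0.25,0,0,0])

```text
time_s: 21.0
tcp_pos: [433.4, -274.6, 87.7]
tool_rot: [-0.0, 1.0, 0.0, -0.0]
wrist_force: [-0.3, -0.2, -1.0]
finger_gap: 0.592
finger_force: 30.0
```

Request:
apply_moves(series=[-0.01,0,0.1,0,0,0,-0.01,0,0.2,0,0,0,-0.01,0,0.28,0,0,0,-0.01,0,0.33,0,0,0,-0.01,0,0.35,0,0,0,-0.01,0,0.35,0,0,0])

```text
time_s: 21.6
tcp_pos: [434.2, -274.3, 52.9]
tool_rot: [-0.0, 1.0, 0.001, -0.0]
wrist_force: [-3.1, 2.4, 7.2]
finger_gap: 0.589
finger_force: 30.0
```

Request:
apply_moves(hand=1, series=[0,0,0,0,0,0,0,0,0,0,0,0,0,0,0,0,0,0,0,0,0,0,0,0,0,0,0,0,0,0])

```text
time_s: 22.1
tcp_pos: [434.6, -274.6, 52.6]
tool_rot: [-0.001, 1.0, -0.0, -0.0]
wrist_force: [0.8, 0.7, -0.3]
finger_gap: 0.987
finger_force: 0.0
```

Request:
apply_moves(series=[0,0,-0.5,0,0,0,0,0,-1,0,0,0,0,0,-1,0,0,0])

```text
time_s: 22.4
tcp_pos: [437.1, -276.9, 157.8]
tool_rot: [-0.0, 1.0, -0.002, 0.004]
wrist_force: [0.3, 0.6, -0.5]
finger_gap: 1.0
finger_force: 0.0
```

Request:
apply_moves(series=[0,1,-0.6,0,0,0,0,1,-0.6,0,0,0,0,1,-0.6,0,0,0])

```text
time_s: 22.7
tcp_pos: [435.2, -171.1, 213.8]
tool_rot: [-0.002, 1.0, 0.001, 0.001]
wrist_force: [0.1, -0.7, -1.0]
finger_gap: 1.002
finger_force: 0.0
```

Request:
apply_moves(series=[0.1,1,0,0,0,0,0.1,1,0,0,0,0,0.1,1,0,0,0,0])

```text
time_s: 23.0
tcp_pos: [423.7, -68.2, 212.1]
tool_rot: [-0.005, 1.0, 0.001, -0.0]
wrist_force: [-0.3, 0.2, 1.0]
finger_gap: 0.999
finger_force: 0.0
```

Request:
apply_moves(series=[0,1,0,0,0,0,0,1,0,0,0,0])

```text
time_s: 23.2
tcp_pos: [424.2, 26.0, 212.8]
tool_rot: [0.001, 1.0, 0.0, 0.0]
wrist_force: [0.9, 0.3, 0.4]
finger_gap: 0.999
finger_force: 0.0
```

Request:
apply_moves(series=[0,0.7,0,0,0,0,0,0.7,0,0,0,0,0,0.7,0,0,0,0,0,0.7,0,0,0,0,0,0.7,0,0,0,0])

```text
time_s: 23.7
tcp_pos: [424.3, 93.8, 212.5]
tool_rot: [0.001, 1.0, -0.0, -0.0]
wrist_force: [-0.8, 0.5, 0.8]
finger_gap: 0.998
finger_force: 0.0
```

```bash
python3 - <<'E'
from h import *
s=get_state();print(s['tcp_pos'],s['tool_rot'],s['time_s']);a=get_image('wrist');b=get_image('side');cv2.imwrite('pics/s8.png',b);cv2.imwrite('pics/w8.png',a)
np.save('w8.npy',np.r_[s['tcp_pos'],s['tool_rot']])
m=np.zeros((600,800,3),np.uint8);m[:300,:400]=cv2.resize(b[240:340,370:503],(400,300));m[:300,400:]=cv2.resize(b[220:370,100:300],(400,300));m[310:590,:640]=a[60:340];cv2.imwrite('pics/m8.png',m)
E
```

```text
[424.25679128  93.8131     212.49112174] [ 6.11434979e-04  9.99999793e-01 -1.56751014e-04 -1.28718597e-04] 23.7
```

View pics/m8.png

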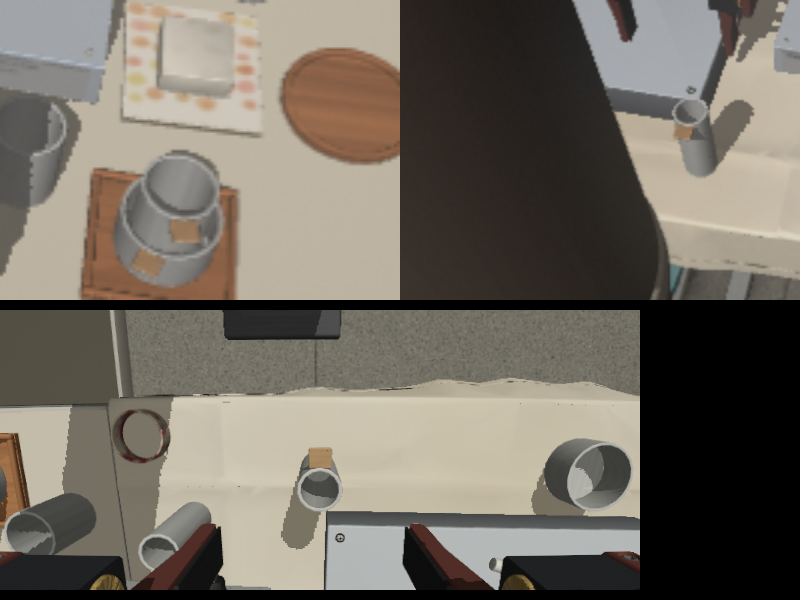

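TM sits down inside TL (rim at side px (430.3,301.3)). TS rim is at wrist px (320,240) and PL rim ~(599,226).

```bash
python3 - <<'E'
from h import *
np.set_printoptions(precision=1,suppress=True)
w=np.load('w8.npy');C=cam('wrist',{'tcp_pos':w[:3],'tool_rot':w[3:]});S=cam('side')
print('TM',ray(S,[(430.3,301.3)],79),'TS',ray(C,[(320,240)],100),'PL',ray(C,[(599,226)],40))
t=np.linspace(0,2*np.pi,181)
for c in((434,-274),(432,-275)):
    q=(proj(S,np.c_[c[0]+26*np.cos(t),c[1]+26*np.sin(t),79+0*t])-[370,240])*3.0;print(c,q.min(0),q.max(0))
E
```

```text
TM [[ 438.  -276.7   79. ]] TS [[424.4  99.4 100. ]] PL [[425.5 374.4  40. ]]
(434, -274) [137.1 155.6] [216.4 222.3]
(432, -275) [138.5 158.2] [218.  225.1]
```

Request:
apply_moves(series=[0.01,0.05,0.3,0,0,0,0.01,0.05,0.6,0,0,0,0.01,0.05,0.8,0,0,0,0.01,0.05,0.8,0,0,0])

```text
time_s: 24.2
tcp_pos: [421.8, 99.0, 130.8]
tool_rot: [0.0, 1.0, -0.001, -0.002]
wrist_force: [-0.8, -0.7, 0.8]
finger_gap: 0.998
finger_force: 0.0
```

Request:
apply_moves(series=[0,0,0.3,0,0,0,0,0,0.5,0,0,0,0,0,0.62,0,0,0,0,0,0.62,0,0,0,0,0,0.62,0,0,0])

```text
time_s: 24.7
tcp_pos: [423.8, 100.3, 71.5]
tool_rot: [-0.0, 1.0, 0.0, 0.0]
wrist_force: [0.7, -0.5, -0.1]
finger_gap: 1.003
finger_force: 0.0
```

Request:
apply_moves(hand=-1, series=[0,0,0,0,0,0,0,0,0,0,0,0,0,0,0,0,0,0,0,0,0,0,0,0,0,0,0,0,0,0,0,0,0,0,0,0,0,0,0,0,0,0,0,0,0,0,0,0])

```text
time_s: 25.5
tcp_pos: [423.1, 100.4, 70.6]
tool_rot: [-0.001, 1.0, -0.0, -0.0]
wrist_force: [-0.4, -1.6, 0.3]
finger_gap: 0.391
finger_force: 29.9
```

Request:
apply_moves(series=[0,0,-0.5,0,0,0,0,0,-1,0,0,0,0,0,-1,0,0,0])

```text
time_s: 25.8
tcp_pos: [426.4, 101.0, 175.5]
tool_rot: [-0.0, 1.0, 0.002, 0.004]
wrist_force: [0.0, 1.2, -0.9]
finger_gap: 0.396
finger_force: 29.9
```

Request:
apply_moves(series=[0,0,-0.6,0,0,0,0,-0.6,-0.6,0,0,0,0,-1,-0.6,0,0,0,0,-1,-0.6,0,0,0])

```text
time_s: 26.2
tcp_pos: [423.0, -5.0, 231.1]
tool_rot: [0.003, 1.0, 0.0, 0.001]
wrist_force: [-0.0, 0.5, -1.9]
finger_gap: 0.39
finger_force: 29.9
```

Request:
apply_moves(series=[0,-1,0,0,0,0,0,-1,0,0,0,0])

```text
time_s: 26.4
tcp_pos: [423.2, -99.9, 230.4]
tool_rot: [-0.002, 1.0, 0.0, 0.0]
wrist_force: [1.5, -0.0, -0.5]
finger_gap: 0.393
finger_force: 29.9
```

Request:
apply_moves(series=[0,-1,0,0,0,0,0,-1,0,0,0,0])

```text
time_s: 26.6
tcp_pos: [423.2, -200.9, 230.4]
tool_rot: [-0.001, 1.0, 0.0, 0.0]
wrist_force: [0.4, 1.1, -0.1]
finger_gap: 0.392
finger_force: 29.9
```

Request:
apply_moves(series=[-0.12,-0.75,0,0,0,0,-0.12,-0.75,0,0,0,0,-0.12,-0.75,0,0,0,0,-0.12,-0.75,0,0,0,0,-0.12,-0.75,0,0,0,0,-0.12,-0.75,0,0,0,0])

```text
time_s: 27.2
tcp_pos: [435.8, -273.0, 230.5]
tool_rot: [-0.002, 1.0, 0.001, 0.0]
wrist_force: [-0.5, 0.5, -1.3]
finger_gap: 0.392
finger_force: 29.9
```

```bash
cat >> h.py <<'E'
def rim(C,img,xy0,r,z,half=10,step=0.5,mask=None):
    """best rim centre: sum of radial gradient magnitude along outer and inner rim edges"""
    g=cv2.GaussianBlur(cv2.cvtColor(img,cv2.COLOR_BGR2GRAY),(0,0),0.7).astype(np.float32)
    t=np.linspace(0,2*np.pi,180,endpoint=False);cs=np.c_[np.cos(t),np.sin(t)]
    def samp(c,rr):
        q=proj(C,np.c_[np.array(c)+rr*cs,np.full(len(t),z)]).astype(np.float32)
        return cv2.remap(g,q[:,0].reshape(1,-1),q[:,1].reshape(1,-1),cv2.INTER_LINEAR)[0]
    best=[]
    for dx in np.arange(-half,half+.1,step):
        for dy in np.arange(-half,half+.1,step):
            c=(xy0[0]+dx,xy0[1]+dy);m=samp(c,r-1.5)
            sc=np.clip(m-samp(c,r+1.5),-25,25)+np.clip(m-samp(c,r-5),-25,25)
            best.append((np.mean(sc),c))
    best.sort(key=lambda b:-b[0]);top=[b[1] for b in best[:6]]
    return np.mean(top,0).round(1),round(float(best[0][0]),1),np.ptp(top,0)
E
python3 - <<'E'
from h import *
S=cam('side');Z=cam('scene')
W=lambda n:(lambda w:cam('wrist',{'tcp_pos':w[:3],'tool_rot':w[3:]}))(np.load(n))
I=cv2.imread
print('TM s8',rim(S,I('pics/s8.png'),(435,-275),26,79))
print('TL s8',rim(S,I('pics/s8.png'),(435,-275),35,45))
print('PM s8',rim(S,I('pics/s8.png'),(475,-173),26,70))
print('TL w6',rim(W('w6.npy'),I('pics/w6.png'),(435,-275),35,45),'s6',rim(S,I('pics/s6.png'),(435,-275),35,45))
print('PM w4',rim(W('w4.npy'),I('pics/w4.png'),(475,-173),26,70))
print('TM w5',rim(W('w5.npy'),I('pics/w5.png'),(416,229),26,70),'PL',rim(W('w5.npy'),I('pics/w5.png'),(424,372),35,40),'PLw8',rim(W('w8.npy'),I('pics/w8.png'),(424,372),35,40))
print('TS w8',rim(W('w8.npy'),I('pics/w8.png'),(424,100),18,100))
s=get_state();a=get_image('wrist');b=get_image('side');c=get_image('scene');C=cam('wrist',s)
for n,i in(('w9',a),('s9',b),('c9',c)):cv2.imwrite(f'pics/{n}.png',i)
print('TM now w',rim(C,a,(435,-275),26,79),'s',rim(S,b,(435,-275),26,79),'sc',rim(Z,c,(435,-275),26,79))
print('TS held w',rim(C,a,s['tcp_pos'][:2],18,s['tcp_pos'][2]+29.4),'s',rim(S,b,s['tcp_pos'][:2],18,s['tcp_pos'][2]+29.4),s['tcp_pos'])
E
```

```text
TM s8 (array([ 435.8, -275. ]), 27.9, array([0.5, 1. ]))
TL s8 (array([ 435.5, -275.8]), 25.2, array([1. , 0.5]))
PM s8 (array([ 476.2, -172.7]), 15.0, array([1.5, 0.5]))
TL w6 (array([ 435.4, -275.2]), 33.6, array([1., 1.])) s6 (array([ 435. , -275.8]), 31.4, array([1. , 0.5]))
PM w4 (array([ 477.6, -172.1]), 27.7, array([1., 1.]))
TM w5 (array([417.6, 231.6]), 36.8, array([1., 1.])) PL (array([426.3, 377.9]), 28.9, array([1., 1.])) PLw8 (array([426.4, 377.6]), 27.1, array([1., 1.]))
TS w8 (array([424.3,  99.2]), 38.4, array([0.5, 1.5]))
TM now w (array([ 436.2, -274.3]), 34.4, array([1.5, 0.5])) s (array([ 435.8, -275. ]), 28.7, array([0.5, 1. ])) sc (array([ 436.5, -274.2]), 26.9, array([1. , 0.5]))
TS held w (array([ 436.3, -273.2]), 34.1, array([1. , 0.5])) s (array([ 436.3, -272.6]), 23.0, array([1., 1.])) [ 435.83728504 -272.9522686   230.46244786]
```

Request:
apply_moves(series=[0,-0.015,0.3,0,0,0,0,-0.015,0.6,0,0,0,0,-0.015,0.72,0,0,0,0,-0.015,0.72,0,0,0,0,-0.015,0.72,0,0,0,0,-0.015,0.72,0,0,0])

```text
time_s: 27.95
tcp_pos: [436.3, -276.5, 159.9]
tool_rot: [-0.001, 1.0, -0.0, 0.001]
wrist_force: [-0.4, 1.0, -0.8]
finger_gap: 0.397
finger_force: 29.9
```

```bash
python3 - <<'E'
from h import *
S=cam('side');Z=cam('scene')
s=get_state();a=get_image('wrist');b=get_image('side');c=get_image('scene');C=cam('wrist',s)
print('TM',rim(C,a,(436,-275),26,79,6),rim(S,b,(436,-275),26,79,6),rim(Z,c,(436,-275),26,79,6))
z=s['tcp_pos'][2]+29.4;p=s['tcp_pos'][:2]
print('held',rim(C,a,p,18,z,6),rim(S,b,p,18,z,6),s['tcp_pos'])
E
```

```text
TM (array([ 435.9, -274.6]), 32.9, array([1., 1.])) (array([ 435.9, -275.1]), 20.8, array([1., 1.])) (array([ 436.6, -274.4]), 19.3, array([1., 1.]))
held (array([ 436.8, -276.8]), 34.0, array([1. , 0.5])) (array([ 436.4, -276.2]), 19.6, array([1., 1.])) [ 436.3032618  -276.53790547  159.87527575]
```

Request:
apply_moves(series=[0.005,0.018,0.05,0,0,0,0.005,0.018,0.08,0,0,0,0.005,0.018,0.08,0,0,0,0.005,0.018,0.08,0,0,0])

```text
time_s: 28.5
tcp_pos: [435.0, -274.2, 150.5]
tool_rot: [-0.0, 1.0, 0.0, -0.0]
wrist_force: [-0.2, -0.6, 1.4]
finger_gap: 0.393
finger_force: 29.9
```

Request:
apply_moves(series=[0,0,0.15,0,0,0,0,0,0.3,0,0,0,0,0,0.45,0,0,0,0,0,0.56,0,0,0,0,0,0.62,0,0,0,0,0,0.66,0,0,0,0,0,0.67,0,0,0,0,0,0.67,0,0,0])

```text
time_s: 29.3
tcp_pos: [435.0, -275.1, 84.2]
tool_rot: [-0.0, 1.0, -0.0, 0.0]
wrist_force: [-2.6, -1.0, 4.4]
finger_gap: 0.397
finger_force: 30.0
```

Request:
apply_moves(hand=1, series=[0,0,0,0,0,0,0,0,0,0,0,0,0,0,0,0,0,0,0,0,0,0,0,0,0,0,0,0,0,0])

```text
time_s: 29.8
tcp_pos: [435.1, -274.2, 83.6]
tool_rot: [-0.001, 1.0, 0.0, 0.0]
wrist_force: [0.8, -0.5, 0.4]
finger_gap: 0.807
finger_force: 0.0
```

Request:
apply_moves(series=[0,0,-0.5,0,0,0,0,0,-1,0,0,0,0,0,-1,0,0,0])

```text
time_s: 30.1
tcp_pos: [437.4, -276.6, 188.8]
tool_rot: [-0.0, 1.0, -0.002, 0.004]
wrist_force: [1.2, 0.6, -0.6]
finger_gap: 1.0
finger_force: 0.0
```

Request:
apply_moves(series=[0,0.5,-0.4,0,0,0,0,1,-0.4,0,0,0,0,1,-0.4,0,0,0])

```text
time_s: 30.4
tcp_pos: [435.7, -169.3, 223.7]
tool_rot: [-0.003, 1.0, 0.001, 0.0]
wrist_force: [-0.5, 0.3, -0.4]
finger_gap: 1.005
finger_force: 0.0
```

Request:
apply_moves(series=[0.1,1,0,0,0,0,0.1,1,0,0,0,0,0.1,1,0,0,0,0])

```text
time_s: 30.7
tcp_pos: [424.2, -67.5, 223.0]
tool_rot: [-0.005, 1.0, 0.001, -0.001]
wrist_force: [0.9, 0.4, -0.1]
finger_gap: 1.002
finger_force: 0.0
```

Request:
apply_moves(series=[0,1,0,0,0,0,0,1,0,0,0,0])

```text
time_s: 30.9
tcp_pos: [424.6, 26.3, 223.8]
tool_rot: [0.001, 1.0, 0.0, 0.0]
wrist_force: [1.4, 0.7, -0.5]
finger_gap: 1.001
finger_force: 0.0
```

Request:
apply_moves(series=[0,1,0,0,0,0,0,1,0,0,0,0])

```text
time_s: 31.1
tcp_pos: [424.4, 127.4, 223.7]
tool_rot: [-0.0, 1.0, 0.001, 0.0]
wrist_force: [1.6, -0.7, 1.3]
finger_gap: 1.001
finger_force: 0.0
```

Request:
apply_moves(series=[0,1,0,0,0,0,0,1,0,0,0,0])

```text
time_s: 31.3
tcp_pos: [424.3, 227.5, 223.5]
tool_rot: [-0.0, 1.0, 0.0, -0.0]
wrist_force: [0.7, -0.3, 0.4]
finger_gap: 1.0
finger_force: 0.0
```

Request:
apply_moves(series=[0,1,0,0,0,0,0,1,0,0,0,0])

```text
time_s: 31.5
tcp_pos: [424.3, 327.4, 223.2]
tool_rot: [-0.0, 1.0, 0.0, -0.0]
wrist_force: [0.6, -0.7, 0.3]
finger_gap: 1.003
finger_force: 0.0
```

Request:
apply_moves(series=[0,0.5,0,0,0,0,0,0.5,0,0,0,0,0,0.5,0,0,0,0,0,0.5,0,0,0,0])

```text
time_s: 31.9
tcp_pos: [425.0, 374.0, 223.3]
tool_rot: [0.0, 1.0, -0.001, -0.0]
wrist_force: [0.3, -0.5, -0.2]
finger_gap: 0.999
finger_force: 0.0
```

```bash
python3 - <<'E'
from h import *
S=cam('side');Z=cam('scene')
s=get_state();a=get_image('wrist');b=get_image('side');c=get_image('scene');C=cam('wrist',s)
cv2.imwrite('pics/s10.png',b)
print(s['tcp_pos'],s['qpos'],'PL',rim(C,a,(425,375),35,40,14),rim(Z,c,(425,375),35,40,14))
for k,xy,r,z in(('TL',(435,-275),35,45),('TM',(436,-275),26,79),('TS',(436,-275),18,113),('PM',(476,-173),26,70),('PS',(477,-37),18,100)):print(k,rim(S,b,xy,r,z),rim(Z,c,xy,r,z))
E
```

```text
[424.99544457 373.95402154 223.32215534] [-1.28521854  0.34521792  0.62010185  1.77248996 -0.22225506  1.09547537
  0.97956811] PL (array([426.8, 377.5]), 32.4, array([0.5, 1. ])) (array([426.4, 379.4]), 11.5, array([1., 1.]))
TL (array([ 435.2, -275.8]), 23.0, array([1.5, 0.5])) (array([ 436. , -275.2]), 18.0, array([1. , 0.5]))
TM (array([ 436.2, -274.8]), 15.3, array([1.5, 0.5])) (array([ 436.8, -274.8]), 13.0, array([1.5, 0.5]))
TS (array([ 435.4, -275.6]), 17.1, array([1., 1.])) (array([ 436.2, -275.5]), 22.2, array([0.5, 1. ]))
PM (array([ 476.4, -172.6]), 23.1, array([1., 1.])) (array([ 477.1, -171.4]), 16.7, array([1., 1.]))
PS (array([480. , -38.1]), 4.0, array([1. , 1.5])) (array([478. , -29.2]), 6.7, array([1. , 0.5]))
```

Request:
apply_moves(series=[-0.016,0.037,0.4,0,0,0,-0.016,0.037,0.9,0,0,0,-0.016,0.037,1,0,0,0,-0.016,0.037,1,0,0,0])

```text
time_s: 32.45
tcp_pos: [425.6, 378.1, 122.9]
tool_rot: [0.0, 1.0, -0.001, -0.001]
wrist_force: [-0.1, 0.3, 0.0]
finger_gap: 0.999
finger_force: 0.0
```

Request:
apply_moves(series=[0,0,0.4,0,0,0,0,0,0.6,0,0,0,0,0,0.6,0,0,0,0,0,0.6,0,0,0,0,0,0.6,0,0,0])

```text
time_s: 32.95
tcp_pos: [427.4, 380.4, 66.1]
tool_rot: [-0.0, 1.0, 0.001, 0.001]
wrist_force: [0.2, -0.3, -0.0]
finger_gap: 1.003
finger_force: 0.0
```

Request:
apply_moves(series=[0,-0.02,0.2,0,0,0,0,-0.02,0.4,0,0,0,0,-0.02,0.53,0,0,0,0,-0.02,0.53,0,0,0,0,-0.02,0.53,0,0,0])

```text
time_s: 33.45
tcp_pos: [426.6, 377.7, 11.5]
tool_rot: [-0.0, 1.0, 0.0, 0.0]
wrist_force: [0.9, -0.6, -0.9]
finger_gap: 0.997
finger_force: 0.0
```

Request:
apply_moves(hand=-1, series=[0,0,0,0,0,0,0,0,0,0,0,0,0,0,0,0,0,0,0,0,0,0,0,0,0,0,0,0,0,0,0,0,0,0,0,0])

```text
time_s: 34.05
tcp_pos: [426.4, 377.8, 11.4]
tool_rot: [-0.0, 1.0, 0.0, 0.0]
wrist_force: [-0.8, 0.1, 5.8]
finger_gap: 0.797
finger_force: 30.0
```

Request:
apply_moves(series=[0,0,-0.5,0,0,0,0,0,-1,0,0,0,0,0,-1,0,0,0])

```text
time_s: 34.35
tcp_pos: [429.2, 379.4, 116.4]
tool_rot: [-0.0, 1.0, 0.003, 0.003]
wrist_force: [-0.2, 0.3, -0.7]
finger_gap: 0.799
finger_force: 30.0
```

Request:
apply_moves(series=[0,0,-0.5,0,0,0,0,-0.5,-0.8,0,0,0,0,-1,-0.8,0,0,0,0,-1,-0.8,0,0,0])

```text
time_s: 34.75
tcp_pos: [426.6, 271.7, 191.3]
tool_rot: [0.003, 1.0, -0.0, -0.0]
wrist_force: [0.8, -0.6, -1.1]
finger_gap: 0.8
finger_force: 30.0
```

Request:
apply_moves(series=[0,-1,0,0,0,0,0,-1,0,0,0,0])

```text
time_s: 34.95
tcp_pos: [425.7, 176.8, 190.0]
tool_rot: [-0.002, 1.0, -0.0, -0.0]
wrist_force: [1.6, -1.1, -1.7]
finger_gap: 0.793
finger_force: 30.0
```

Request:
apply_moves(series=[0,-1,0,0,0,0,0,-1,0,0,0,0])

```text
time_s: 35.15
tcp_pos: [425.6, 75.9, 190.2]
tool_rot: [-0.001, 1.0, 0.0, -0.0]
wrist_force: [0.8, -0.9, -0.1]
finger_gap: 0.791
finger_force: 30.0
```

Request:
apply_moves(series=[0,-1,0,0,0,0,0,-1,0,0,0,0])

```text
time_s: 35.35
tcp_pos: [425.7, -24.0, 190.3]
tool_rot: [-0.001, 1.0, 0.0, -0.0]
wrist_force: [1.2, -0.1, -1.8]
finger_gap: 0.798
finger_force: 30.0
```

Request:
apply_moves(series=[0,-1,0,0,0,0,0,-1,0,0,0,0])

```text
time_s: 35.55
tcp_pos: [426.0, -124.0, 190.4]
tool_rot: [-0.001, 1.0, 0.0, 0.0]
wrist_force: [0.1, -0.1, -1.7]
finger_gap: 0.795
finger_force: 30.0
```

Request:
apply_moves(series=[0,-1,0,0,0,0,0,-1,0,0,0,0])

```text
time_s: 35.75
tcp_pos: [426.3, -223.9, 190.2]
tool_rot: [-0.001, 1.0, 0.0, 0.0]
wrist_force: [0.1, 0.0, -1.7]
finger_gap: 0.797
finger_force: 30.0
```

Request:
apply_moves(series=[-0.7,-1,0,0,0,0,-0.7,-1,0,0,0,0,-0.7,-1,0,0,0,0])

```text
time_s: 36.05
tcp_pos: [498.0, -325.9, 189.3]
tool_rot: [0.0, 1.0, -0.001, -0.0]
wrist_force: [-0.5, -0.3, -1.6]
finger_gap: 0.794
finger_force: 30.0
```

Request:
apply_moves(series=[-0.8,-0.9,0,0,0,0,-0.8,-0.9,0,0,0,0,-0.8,-0.9,0,0,0,0,-0.8,-0.9,0,0,0,0,-0.8,-0.9,0,0,0,0])

```text
time_s: 36.55
tcp_pos: [576.1, -412.2, 189.0]
tool_rot: [-0.0, 1.0, 0.001, -0.001]
wrist_force: [-1.0, -0.6, -1.3]
finger_gap: 0.795
finger_force: 30.0
```

Request:
apply_moves(series=[-0.03,-0.01,0.4,0,0,0,-0.03,-0.01,0.8,0,0,0,-0.03,-0.01,0.9,0,0,0,-0.03,-0.01,0.9,0,0,0,-0.03,-0.01,0.9,0,0,0])

```text
time_s: 37.05
tcp_pos: [580.3, -413.7, 102.6]
tool_rot: [-0.001, 1.0, -0.001, 0.001]
wrist_force: [-0.9, -0.1, -1.1]
finger_gap: 0.795
finger_force: 30.0
```

Request:
apply_moves(series=[0,0,0.3,0,0,0,0,0,0.5,0,0,0,0,0,0.6,0,0,0,0,0,0.6,0,0,0,0,0,0.6,0,0,0])

```text
time_s: 37.55
tcp_pos: [580.5, -414.2, 42.4]
tool_rot: [-0.001, 1.0, -0.001, 0.001]
wrist_force: [0.9, -0.5, -1.4]
finger_gap: 0.799
finger_force: 30.0
```

```bash
python3 - <<'E'
from h import *
S=cam('side');Z=cam('scene');s=get_state();p=s['tcp_pos'];b=get_image('side');c=get_image('scene');print(p)
z=p[2]+28.5
print(rim(S,b,p[:2],35,z,6),rim(Z,c,p[:2],35,z,6))
# empty tray from earlier pictures: redness mask centroid
for n,C in(('s9',S),('c9',Z)):
    i=cv2.imread(f'pics/{n}.png').astype(int);m=((i[...,2]-i[...,0])>35).astype(np.uint8)
    u=proj(C,[(578,-413.5,10)])[0];k,l,st,ce=cv2.connectedComponentsWithStats(m)
    j=l[int(u[1]),int(u[0])];cn=cv2.findContours((l==j).astype(np.uint8),0,1)[0][0];e=cv2.fitEllipse(cn);print(n,j,st[j],e,ray(C,[e[0]],11))
E
```

```text
[ 580.50343749 -414.1649549    42.42420899]
(array([ 581.3, -414.4]), 12.7, array([1.5, 0.5])) (array([ 581.4, -414.7]), 9.9, array([1., 1.]))
s9 66 [ 464  256   47   39 1411] ((486.4631042480469, 274.784912109375), (36.29286575317383, 47.548431396484375), 111.29180908203125) [[ 577.36221792 -413.63040571   11.        ]]
c9 597 [ 407  320   44   41 1401] ((428.8841552734375, 339.80194091796875), (39.273685455322266, 43.539337158203125), 116.49243927001953) [[ 579.92179151 -414.14737242   11.        ]]
```

Request:
apply_moves(series=[0.02,0,0.1,0,0,0,0.02,0,0.18,0,0,0,0.02,0,0.23,0,0,0,0.02,0,0.255,0,0,0,0.02,0,0.255,0,0,0,0.02,0,0.255,0,0,0])

```text
time_s: 38.25
tcp_pos: [577.4, -412.9, 16.1]
tool_rot: [-0.0, 1.0, 0.001, -0.0]
wrist_force: [-4.7, 5.1, 11.3]
finger_gap: 0.793
finger_force: 30.0
```

Request:
apply_moves(hand=1, series=[0,0,0,0,0,0,0,0,0,0,0,0,0,0,0,0,0,0,0,0,0,0,0,0,0,0,0,0,0,0])

```text
time_s: 38.75
tcp_pos: [577.8, -413.4, 14.9]
tool_rot: [-0.0, 1.0, 0.0, -0.0]
wrist_force: [0.3, -0.4, -0.5]
finger_gap: 1.001
finger_force: 0.0
```

Request:
apply_moves(series=[0,0,-0.5,0,0,0,0,0,-1,0,0,0,0,0,-1,0,0,0])

```text
time_s: 39.05
tcp_pos: [580.2, -416.8, 122.6]
tool_rot: [-0.0, 1.0, -0.003, 0.004]
wrist_force: [-0.4, -0.8, 0.2]
finger_gap: 1.0
finger_force: 0.0
```

Request:
apply_moves(series=[0.5,1,-0.8,0,0,0,0.5,1,-0.8,0,0,0,0.5,1,-0.8,0,0,0])

```text
time_s: 39.35
tcp_pos: [526.9, -311.9, 195.7]
tool_rot: [-0.001, 1.0, 0.0, -0.0]
wrist_force: [0.8, -0.3, 1.1]
finger_gap: 1.001
finger_force: 0.0
```

Request:
apply_moves(series=[0.5,1,0,0,0,0,0.5,1,0,0,0,0,0.5,1,0,0,0,0])

```text
time_s: 39.65
tcp_pos: [475.8, -208.4, 194.2]
tool_rot: [-0.003, 1.0, 0.002, -0.001]
wrist_force: [-0.0, -0.8, -0.8]
finger_gap: 1.002
finger_force: 0.0
```

Request:
apply_moves(series=[0.05,0.4,0,0,0,0,0.05,0.4,0,0,0,0,0.05,0.4,0,0,0,0,0.05,0.4,0,0,0,0])

```text
time_s: 40.05
tcp_pos: [472.7, -174.5, 195.3]
tool_rot: [-0.0, 1.0, -0.0, 0.0]
wrist_force: [0.4, -0.3, -0.9]
finger_gap: 0.997
finger_force: 0.0
```

```bash
python3 - <<'E'
from h import *
S=cam('side');Z=cam('scene');s=get_state();p=s['tcp_pos'];b=get_image('side');c=get_image('scene');a=get_image('wrist');C=cam('wrist',s);print(p)
for k,xy,r,z in(('PL',(579,-414),35,45),('PM',(476,-173),26,70),('PS',(477,-37),18,100)):print(k,rim(S,b,xy,r,z),rim(Z,c,xy,r,z),rim(C,a,xy,r,z))
E
```

```text
[ 472.72351628 -174.48289087  195.28594696]
PL (array([ 578.5, -414.6]), 14.7, array([1., 1.])) (array([ 577.6, -413.4]), 19.7, array([1., 1.])) (array([ 577.5, -410.8]), 6.2, array([1. , 0.5]))
PM (array([ 476. , -172.8]), 35.6, array([1. , 0.5])) (array([ 476.8, -172.5]), 26.0, array([0.5, 1. ])) (array([ 477.1, -171.1]), 46.9, array([1., 1.]))
PS (array([477.4, -36.4]), 8.8, array([1., 1.])) (array([476.8, -30.8]), 7.2, array([1.5, 0.5])) (array([476.1, -32.9]), 17.3, array([1., 1.]))
```

Request:
apply_moves(series=[-0.04,0.025,0.4,0,0,0,-0.04,0.025,0.8,0,0,0,-0.04,0.025,0.8,0,0,0,-0.04,0.025,0.8,0,0,0])

```text
time_s: 40.6
tcp_pos: [476.1, -172.4, 115.5]
tool_rot: [0.001, 1.0, -0.0, -0.001]
wrist_force: [0.3, -0.5, 0.7]
finger_gap: 1.003
finger_force: 0.0
```

Request:
apply_moves(series=[0,0,0.3,0,0,0,0,0,0.6,0,0,0,0,0,0.72,0,0,0,0,0,0.72,0,0,0,0,0,0.72,0,0,0,0,0,0.72,0,0,0])

```text
time_s: 41.2
tcp_pos: [477.6, -171.4, 44.7]
tool_rot: [-0.0, 1.0, -0.0, 0.001]
wrist_force: [-0.6, 0.4, -0.4]
finger_gap: 1.002
finger_force: 0.0
```

Request:
apply_moves(hand=-1, series=[0,0,0,0,0,0,0,0,0,0,0,0,0,0,0,0,0,0,0,0,0,0,0,0,0,0,0,0,0,0,0,0,0,0,0,0,0,0,0,0,0,0])

```text
time_s: 41.9
tcp_pos: [476.6, -171.0, 43.2]
tool_rot: [-0.0, 1.0, -0.0, 0.0]
wrist_force: [0.0, 0.6, 0.8]
finger_gap: 0.577
finger_force: 30.0
```

Request:
apply_moves(series=[0,0,-0.5,0,0,0,0,0,-1,0,0,0,0,0,-1,0,0,0])

```text
time_s: 42.2
tcp_pos: [479.2, -172.7, 147.9]
tool_rot: [-0.0, 1.0, -0.001, 0.004]
wrist_force: [0.5, -0.5, -1.1]
finger_gap: 0.584
finger_force: 30.0
```

Request:
apply_moves(series=[0,-0.3,-0.4,0,0,0,-0.3,-0.7,-0.4,0,0,0,-0.3,-1,-0.4,0,0,0,-0.3,-1,-0.4,0,0,0])

```text
time_s: 42.6
tcp_pos: [505.7, -275.2, 182.8]
tool_rot: [0.002, 1.0, -0.001, -0.0]
wrist_force: [-1.1, -0.1, -0.9]
finger_gap: 0.584
finger_force: 30.0
```

Request:
apply_moves(series=[-0.7,-1,0,0,0,0,-0.7,-1,0,0,0,0,-0.7,-1,0,0,0,0])

```text
time_s: 42.9
tcp_pos: [577.7, -372.7, 181.5]
tool_rot: [-0.0, 1.0, -0.0, -0.001]
wrist_force: [-0.0, -0.4, -0.4]
finger_gap: 0.582
finger_force: 30.0
```

Request:
apply_moves(series=[0,-0.42,0,0,0,0,0,-0.42,0,0,0,0,0,-0.42,0.2,0,0,0,0,-0.42,0.5,0,0,0,0,-0.42,0.5,0,0,0,0,-0.42,0.5,0,0,0,0,-0.42,0.5,0,0,0])

```text
time_s: 43.6
tcp_pos: [577.3, -413.0, 134.4]
tool_rot: [-0.001, 1.0, -0.0, 0.001]
wrist_force: [-0.5, 0.2, -1.4]
finger_gap: 0.582
finger_force: 30.0
```

```bash
python3 - <<'E'
from h import *
S=cam('side');Z=cam('scene');s=get_state();p=s['tcp_pos'];b=get_image('side');c=get_image('scene');a=get_image('wrist');C=cam('wrist',s);print(p)
for k,xy,r,z in(('PL',(578,-414),35,45),('held',p[:2],26,p[2]+27.5)):print(k,rim(S,b,xy,r,z),rim(Z,c,xy,r,z),rim(C,a,xy,r,z))
E
```

```text
[ 577.29621916 -412.95872052  134.43388966]
PL (array([ 578. , -414.4]), 12.6, array([1., 1.])) (array([ 578. , -413.2]), 15.3, array([1. , 0.5])) (array([ 577. , -412.9]), 31.4, array([1., 1.]))
held (array([ 576.2, -412.1]), 15.9, array([1., 1.])) (array([ 577.7, -414.4]), 15.0, array([1., 1.])) (array([ 576.3, -413.2]), 33.6, array([1. , 0.5]))
```

Request:
apply_moves(series=[-0.01,0,0.2,0,0,0,-0.01,0,0.42,0,0,0,-0.01,0,0.42,0,0,0,-0.01,0,0.42,0,0,0,-0.01,0,0.42,0,0,0])

```text
time_s: 44.25
tcp_pos: [578.3, -413.6, 92.7]
tool_rot: [-0.0, 1.0, -0.001, 0.001]
wrist_force: [-0.5, 0.2, -1.3]
finger_gap: 0.578
finger_force: 30.0
```

```bash
python3 - <<'E'
from h import *
S=cam('side');Z=cam('scene');s=get_state();p=s['tcp_pos'];b=get_image('side');c=get_image('scene');a=get_image('wrist');C=cam('wrist',s);print(p)
for k,xy,r,z in(('PL',(578,-414),35,45),('held',p[:2],26,p[2]+26.8)):print(k,rim(S,b,xy,r,z,6),rim(Z,c,xy,r,z,6),rim(C,a,xy,r,z,6))
E
```

```text
[ 578.30933936 -413.60932407   92.72818425]
PL (array([ 578.2, -414.6]), 11.7, array([1.5, 1. ])) (array([ 578.5, -413.2]), 18.3, array([1. , 0.5])) (array([ 577.8, -413.8]), 32.4, array([1.5, 0.5]))
held (array([ 577.7, -413.5]), 16.0, array([1., 1.])) (array([ 578.2, -414.7]), 15.4, array([1., 1.])) (array([ 577.8, -413.9]), 34.1, array([1. , 0.5]))
```

Aligned; insert.

Request:
apply_moves(series=[0,0,0.1,0,0,0,0,0,0.2,0,0,0,0,0,0.29,0,0,0,0,0,0.35,0,0,0,0,0,0.38,0,0,0,0,0,0.395,0,0,0,0,0,0.395,0,0,0])

```text
time_s: 45.1
tcp_pos: [577.6, -412.8, 52.2]
tool_rot: [-0.0, 1.0, 0.0, -0.0]
wrist_force: [-2.7, 3.0, 4.7]
finger_gap: 0.583
finger_force: 30.0
```

Request:
apply_moves(hand=1, series=[0,0,0,0,0,0,0,0,0,0,0,0,0,0,0,0,0,0,0,0,0,0,0,0,0,0,0,0,0,0])

```text
time_s: 45.6
tcp_pos: [577.8, -412.9, 51.5]
tool_rot: [-0.001, 1.0, -0.0, -0.0]
wrist_force: [-0.7, 0.1, -1.2]
finger_gap: 0.982
finger_force: 0.0
```

Request:
apply_moves(series=[0,0,-0.5,0,0,0,0,0,-1,0,0,0,0,0,-1,0,0,0])

```text
time_s: 45.9
tcp_pos: [579.9, -416.2, 159.2]
tool_rot: [-0.0, 1.0, -0.003, 0.004]
wrist_force: [1.0, -0.7, 1.1]
finger_gap: 1.003
finger_force: 0.0
```

Request:
apply_moves(series=[0.3,0.8,-0.7,0,0,0,0.3,0.8,-0.7,0,0,0,0.3,0.8,-0.7,0,0,0])

```text
time_s: 46.2
tcp_pos: [548.4, -330.5, 224.3]
tool_rot: [-0.002, 1.0, 0.0, 0.002]
wrist_force: [-0.6, 0.9, -0.2]
finger_gap: 0.996
finger_force: 0.0
```

Request:
apply_moves(series=[0.6,1,0,0,0,0,0.6,1,0,0,0,0,0.6,1,0,0,0,0])

```text
time_s: 46.5
tcp_pos: [485.6, -229.4, 220.4]
tool_rot: [-0.002, 1.0, 0.002, -0.001]
wrist_force: [0.2, 0.6, 0.7]
finger_gap: 1.0
finger_force: 0.0
```

Request:
apply_moves(series=[0.1,1,0,0,0,0,0.1,1,0,0,0,0,0.1,1,0,0,0,0])

```text
time_s: 46.8
tcp_pos: [477.9, -125.1, 220.6]
tool_rot: [-0.006, 1.0, 0.002, -0.001]
wrist_force: [0.1, 0.4, 0.0]
finger_gap: 0.998
finger_force: 0.0
```

Request:
apply_moves(series=[0,0.95,0,0,0,0,0,0.95,0,0,0,0,0,0.95,0,0,0,0,0,0.95,0,0,0,0])

```text
time_s: 47.2
tcp_pos: [477.7, -37.5, 221.5]
tool_rot: [-0.002, 1.0, -0.0, 0.0]
wrist_force: [-0.2, -0.3, -0.8]
finger_gap: 0.998
finger_force: 0.0
```

```bash
python3 - <<'E'
from h import *
S=cam('side');Z=cam('scene');s=get_state();p=s['tcp_pos'];b=get_image('side');c=get_image('scene');a=get_image('wrist');C=cam('wrist',s);print(p)
for k,xy,r,z in(('PL',(578,-414),35,45),('PM',(578,-414),26,79)):print(k,rim(S,b,xy,r,z),rim(Z,c,xy,r,z))
print('PS',rim(S,b,(477,-36),18,100),rim(Z,c,(477,-36),18,100),rim(C,a,(477,-36),18,100))
m=np.zeros((600,800,3),np.uint8);m[:300,:640]=a[150:450];m[310:590,:700]=cv2.resize(b[220:360,290:640],(700,280));cv2.imwrite('pics/m11.png',m)
E
```

```text
[477.68565168 -37.50448377 221.45587683]
PL (array([ 577. , -413.9]), 16.1, array([1., 1.])) (array([ 577.8, -413.5]), 16.5, array([1.5, 1. ]))
PM (array([ 577.8, -414.5]), 12.3, array([0.5, 1. ])) (array([ 578.2, -413. ]), 21.1, array([1.5, 1. ]))
PS (array([478.2, -36.8]), 9.2, array([1.5, 0.5])) (array([484.9, -36.4]), 7.1, array([1. , 1.5])) (array([479.6, -32.1]), 18.1, array([1., 1.]))
```

View pics/m11.png

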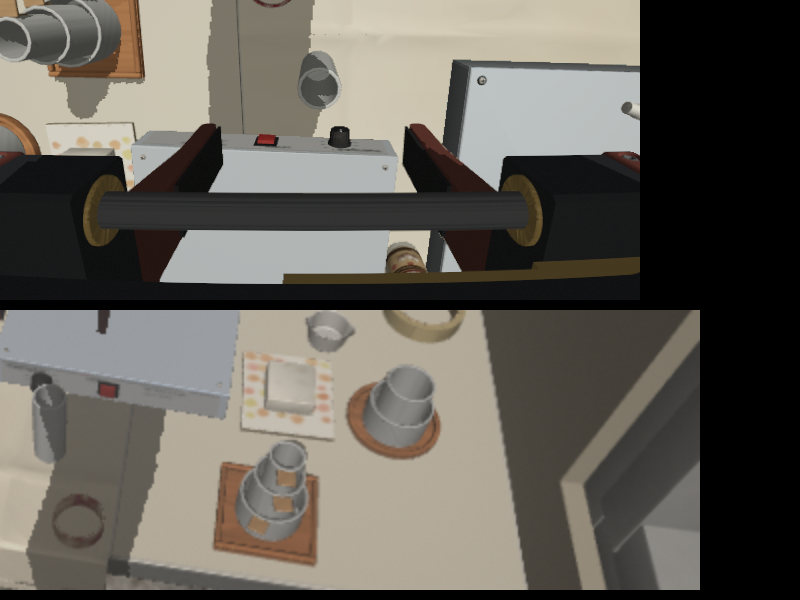

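Tagged nest complete, plain large+medium nested. PS rim is at wrist px (320,238), side crop (49,395), i.e. side px (314.5,262.5).

```bash
python3 - <<'E'
from h import *
s=get_state();C=cam('wrist',s);print(s['tcp_pos'],ray(C,[(320,238)],100),ray(cam('side'),[(314.5,262.5)],100))
E
```

```text
[477.46724642 -39.82540604 221.6442153 ] [[478.30861459 -34.05683154 100.        ]] [[479.39649363 -35.82586408 100.        ]]
```

Request:
apply_moves(series=[-0.01,0.05,0.4,0,0,0,-0.01,0.05,0.7,0,0,0,-0.01,0.05,0.8,0,0,0,-0.01,0.05,0.8,0,0,0])

```text
time_s: 47.75
tcp_pos: [477.7, -34.6, 140.9]
tool_rot: [0.001, 1.0, -0.001, -0.001]
wrist_force: [-0.6, -0.0, 0.6]
finger_gap: 0.998
finger_force: 0.0
```

Request:
apply_moves(series=[0,0,0.3,0,0,0,0,0,0.6,0,0,0,0,0,0.7,0,0,0,0,0,0.7,0,0,0,0,0,0.7,0,0,0])

```text
time_s: 48.25
tcp_pos: [479.4, -33.5, 73.0]
tool_rot: [-0.0, 1.0, 0.0, 0.001]
wrist_force: [1.0, 0.4, 0.4]
finger_gap: 1.002
finger_force: 0.0
```

Request:
apply_moves(hand=-1, series=[0,0,0,0,0,0,0,0,0,0,0,0,0,0,0,0,0,0,0,0,0,0,0,0,0,0,0,0,0,0,0,0,0,0,0,0,0,0,0,0,0,0,0,0,0,0,0,0])

```text
time_s: 49.05
tcp_pos: [478.4, -33.0, 71.6]
tool_rot: [-0.001, 1.0, 0.0, -0.0]
wrist_force: [0.5, -0.3, 0.7]
finger_gap: 0.409
finger_force: 30.0
```

Request:
apply_moves(series=[0,0,-0.5,0,0,0,0,0,-1,0,0,0,0,0,-1,0,0,0])

```text
time_s: 49.35
tcp_pos: [481.5, -33.8, 176.3]
tool_rot: [-0.0, 1.0, 0.001, 0.004]
wrist_force: [1.0, -0.4, -1.4]
finger_gap: 0.407
finger_force: 30.0
```

Request:
apply_moves(series=[0,0,-0.5,0,0,0,0,-0.5,-0.8,0,0,0,0,-1,-0.8,0,0,0,0,-1,-0.8,0,0,0])

```text
time_s: 49.75
tcp_pos: [478.0, -138.5, 252.7]
tool_rot: [0.002, 1.0, -0.001, 0.001]
wrist_force: [-0.8, -1.0, -1.2]
finger_gap: 0.402
finger_force: 30.0
```

Request:
apply_moves(series=[-0.1,-1,0,0,0,0,-0.1,-1,0,0,0,0,-0.1,-1,0,0,0,0])

```text
time_s: 50.05
tcp_pos: [486.3, -240.8, 251.2]
tool_rot: [0.005, 1.0, -0.002, -0.0]
wrist_force: [-0.5, -0.9, -0.9]
finger_gap: 0.405
finger_force: 30.0
```

Request:
apply_moves(series=[-0.5,-1,0,0,0,0,-0.5,-1,0,0,0,0,-0.5,-1,0,0,0,0])

```text
time_s: 50.35
tcp_pos: [538.9, -336.6, 249.7]
tool_rot: [0.001, 1.0, -0.001, -0.001]
wrist_force: [0.3, -1.6, -1.0]
finger_gap: 0.406
finger_force: 30.0
```

Request:
apply_moves(series=[-0.4,-0.8,0,0,0,0,-0.4,-0.8,0,0,0,0,-0.4,-0.8,0.3,0,0,0,-0.4,-0.8,0.5,0,0,0,-0.4,-0.8,0.5,0,0,0,-0.4,-0.8,0.5,0,0,0,-0.4,-0.8,0.5,0,0,0])

```text
time_s: 51.05
tcp_pos: [579.4, -412.6, 202.9]
tool_rot: [-0.001, 1.0, -0.0, 0.001]
wrist_force: [0.3, -0.0, -1.5]
finger_gap: 0.407
finger_force: 30.0
```

```bash
python3 - <<'E'
from h import *
S=cam('side');Z=cam('scene');s=get_state();p=s['tcp_pos'];b=get_image('side');c=get_image('scene');a=get_image('wrist');C=cam('wrist',s);print(p)
for k,xy,r,z in(('PM',(578,-414),26,79),('held',p[:2],18,p[2]+29.5)):print(k,rim(S,b,xy,r,z),rim(Z,c,xy,r,z),rim(C,a,xy,r,z))
E
```

```text
[ 579.37591628 -412.6435562   202.8541087 ]
PM (array([ 577.4, -414.4]), 13.9, array([1., 1.])) (array([ 578. , -412.8]), 21.4, array([1. , 0.5])) (array([ 577.2, -412.8]), 33.4, array([1.5, 0.5]))
held (array([ 577.8, -411.6]), 15.3, array([1., 1.])) (array([ 579.1, -413.6]), 12.2, array([0.5, 1. ])) (array([ 578.7, -412.7]), 34.8, array([1., 1.]))
```

Request:
apply_moves(series=[0.012,-0.005,0.2,0,0,0,0.012,-0.005,0.42,0,0,0,0.012,-0.005,0.42,0,0,0,0.012,-0.005,0.42,0,0,0,0.012,-0.005,0.42,0,0,0])

```text
time_s: 51.7
tcp_pos: [578.1, -414.0, 161.2]
tool_rot: [-0.001, 1.0, -0.001, 0.001]
wrist_force: [0.3, -0.9, -0.6]
finger_gap: 0.409
finger_force: 30.0
```

```bash
python3 - <<'E'
from h import *
S=cam('side');Z=cam('scene');s=get_state();p=s['tcp_pos'];b=get_image('side');c=get_image('scene');a=get_image('wrist');C=cam('wrist',s);print(p)
for k,xy,r,z in(('PM',(578,-414),26,79),('held',p[:2],18,p[2]+28.4)):print(k,rim(S,b,xy,r,z,6),rim(Z,c,xy,r,z,6),rim(C,a,xy,r,z,6))
E
```

```text
[ 578.08448605 -413.97659158  161.23383404]
PM (array([ 577.6, -414.6]), 10.0, array([1., 1.])) (array([ 578.2, -413.1]), 18.9, array([1., 1.])) (array([ 577.2, -413.2]), 31.2, array([1.5, 0.5]))
held (array([ 577.7, -413.1]), 15.9, array([1., 1.])) (array([ 578.6, -414.7]), 11.3, array([1. , 0.5])) (array([ 578. , -413.9]), 34.7, array([1., 1.]))
```

Aligned within 1 mm; insert 76 mm down to TCP z ≈ 84.6.

Request:
apply_moves(series=[0.004,0.003,0.1,0,0,0,0.004,0.003,0.25,0,0,0,0.004,0.003,0.4,0,0,0,0.004,0.003,0.52,0,0,0,0.004,0.003,0.62,0,0,0,0.004,0.003,0.7,0,0,0,0.004,0.003,0.745,0,0,0,0.004,0.003,0.755,0,0,0])

```text
time_s: 52.65
tcp_pos: [577.4, -413.6, 84.5]
tool_rot: [-0.0, 1.0, -0.0, 0.0]
wrist_force: [-0.6, 0.7, 5.0]
finger_gap: 0.407
finger_force: 30.0
```

Request:
apply_moves(series=[0,0,0,0,0,0,0,0,0,0,0,0])

```text
time_s: 52.85
tcp_pos: [577.3, -413.5, 84.6]
tool_rot: [-0.0, 1.0, -0.0, 0.0]
wrist_force: [-0.4, -0.3, 2.2]
finger_gap: 0.405
finger_force: 30.0
```

Request:
apply_moves(hand=1, series=[0,0,0,0,0,0,0,0,0,0,0,0,0,0,0,0,0,0,0,0,0,0,0,0,0,0,0,0,0,0])

```text
time_s: 53.35
tcp_pos: [577.3, -413.0, 84.1]
tool_rot: [-0.001, 1.0, 0.0, 0.0]
wrist_force: [-0.7, 0.2, 0.9]
finger_gap: 0.822
finger_force: 0.0
```

Request:
apply_moves(series=[0,0,-0.5,0,0,0,0,0,-1,0,0,0,0,0,-1,0,0,0])

```text
time_s: 53.65
tcp_pos: [579.0, -416.3, 191.7]
tool_rot: [-0.0, 1.0, -0.003, 0.004]
wrist_force: [0.2, -0.9, 0.2]
finger_gap: 0.999
finger_force: 0.0
```

Request:
apply_moves(series=[0.8,1,-0.6,0,0,0,0.8,1,-0.6,0,0,0,0.8,1,-0.6,0,0,0])

```text
time_s: 53.95
tcp_pos: [495.7, -311.9, 244.0]
tool_rot: [-0.0, 1.0, 0.0, -0.0]
wrist_force: [0.2, 0.2, 1.5]
finger_gap: 0.998
finger_force: 0.0
```

Request:
apply_moves(series=[0.3,1,0,0,0,0,0.3,1,0,0,0,0,0.3,1,0,0,0,0])

```text
time_s: 54.25
tcp_pos: [466.9, -205.7, 243.1]
tool_rot: [-0.005, 1.0, 0.003, -0.001]
wrist_force: [-0.4, 0.0, 0.5]
finger_gap: 1.0
finger_force: 0.0
```

Request:
apply_moves(series=[0,1,0,0,0,0,0,1,0,0,0,0,0,1,0,0,0,0,0,1,0,0,0,0])

```text
time_s: 54.65
tcp_pos: [467.4, -111.8, 244.1]
tool_rot: [-0.003, 1.0, 0.0, 0.0]
wrist_force: [-0.2, -0.4, 0.0]
finger_gap: 1.002
finger_force: 0.0
```

```bash
python3 - <<'E'
from h import *
S=cam('side');Z=cam('scene');s=get_state();print(s['tcp_pos'],s['time_s']);b=get_image('side');c=get_image('scene')
for k,xy,r,z in(('PL',(578,-414),35,45),('PM',(578,-414),26,79),('PS',(578,-414),18,113),('TL',(435,-275),35,45),('TM',(436,-275),26,79),('TS',(436,-275),18,113)):print(k,rim(S,b,xy,r,z),rim(Z,c,xy,r,z))
cv2.imwrite('pics/s12.png',cv2.resize(b[200:380,280:555],(794,520)))
E
```

```text
[ 467.40909613 -111.79402224  244.14621684] 54.65
PL (array([ 577. , -413.9]), 16.3, array([1., 1.])) (array([ 578. , -413.2]), 17.7, array([1. , 0.5]))
PM (array([ 577.4, -414.4]), 9.8, array([1., 1.])) (array([ 578. , -413.2]), 15.7, array([1. , 0.5]))
PS (array([ 577.5, -415.2]), 12.2, array([1. , 0.5])) (array([ 577.8, -414.5]), 19.9, array([0.5, 1. ]))
TL (array([ 435.2, -275.7]), 26.6, array([1.5, 0.5])) (array([ 436. , -275.2]), 19.7, array([1. , 0.5]))
TM (array([ 436.1, -274.9]), 17.0, array([1., 1.])) (array([ 436.8, -274.8]), 14.6, array([1.5, 0.5]))
TS (array([ 435.2, -275.8]), 19.0, array([0.5, 1.5])) (array([ 436.1, -275.4]), 23.7, array([1., 1.]))
```

View pics/s12.png

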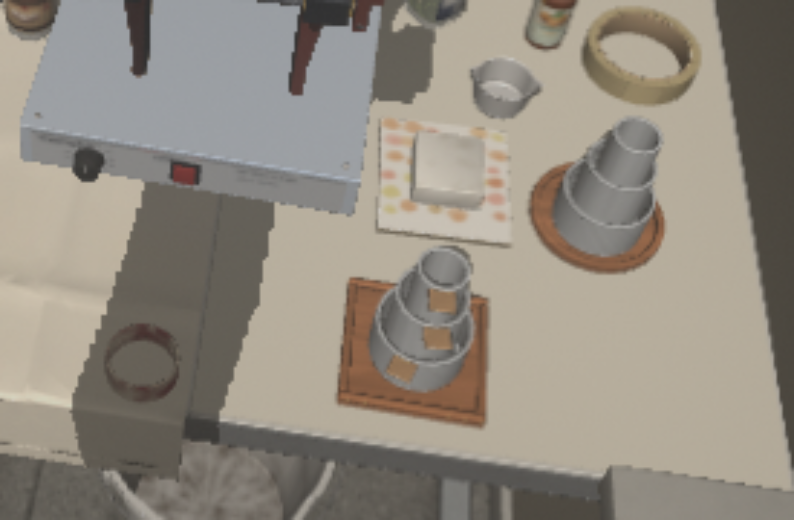

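Both nests stand complete (tagged at (435,320), plain at (605,190)), and the block lies in the middle of the panel.

```bash
python3 -c "
from bench import *
print(job_done())"
```

```text
the job is handed in; nothing more can be done
None
```

I handed the job in at about 55 s: the block lies flat on the middle of the panel, the three plain cups are nested in the round tray and the three tagged cups in the square tray, all confirmed in the last camera check.

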